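Clear the drone bench: motors, packs and solder reel back where they belong

ROBOT

A 6-joint arm with a two-finger parallel gripper is mounted at the origin on the work surface. World frame = base frame: x ahead of the robot, y to its left, z up, the work surface at z = 0. Lengths are in m, angles in rad, forces in N, time in s.
With the tool pointing down it reaches from about 0.425 to 1.125 m from the base axis. Payload 14.9 kg.
Tool frame: the origin (TCP) lies between the finger pads; the fingertips stand 25 mm ahead of it and the grasp point (between the pads) lies 6 mm ahead of it; x points along the fingers, y is the direction in which the jaws open and shut, and the axes are right-handed (so a half turn about x gives the same grasp; the last joint's range is limited). The gripper opens to 91 mm and grips with 3 to 60 N. Pads are 32 mm wide; open, the fingers measure 118 mm over their backs; the gripper's body (76 mm by 178 mm) begins 60 mm behind the grasp point.
Start: joints at [1.261, 0.379, 1.734, -0, 1.028, -0.033], TCP at [0.191, 0.673, 0.239] pointing down, gripper open.
Joint ranges: [-2.77, 2.77], [-0.74, 2.19], [0, 2.66], [-1.06, 4.2], [0.31, 2.87], [-3.08, 3.08]. Speed limits (rad/s): [1.89, 1.89, 2.39, 3.14, 3.14, 3.14].

INTERFACE

Orientations are given as a rotation vector (axis times angle).
In Python, from cell import observe, get_image, job gives the robot as it stands.
- The arm moves only by the tool carry_out, never from a script. Its argument "plan" is a list of rows, each an object with "travel": the shift along the tool's x, y, z in m, a list of three; "turn": the turn about the tool's x in degrees; "fingers": the opening, from 0 (shut) to 1 (fully open). In form: [{"travel": [x, y, z], "turn": turn, "fingers": fingers}, ...]. A call has 1 to 8 rows; each row shifts and turns the commanded pose from where the row before left it, along the tool's axes as they then stand; what a row does not reach is not made up. A row lasts 1/8 s, in which the tool goes at most 62.5 mm and 10.7 degrees, less where a joint would pass 70% of its speed; a pose out of reach is approached as far as the arm can. A call is refused whole if a number of a shift passes 0.0625 or a number of a turn 10.7, either way. A call with a gripper value outside its range is refused whole. The fingers move at their own pace and stop on an object; the grip force is fixed at half the most. Time passes only in rows, so rows that do not move let the fingers close. It gives the time, the measured TCP pose, the force and the opening at its end, in the units of the state.
- observe(): the state, without advancing time (a new reading comes with each control period).
- get_image(name): name is "scene" or "top"; returns a dict with "frame" (480x640x3 uint8, red, green, blue), "range_z" (480x640 float32, m along the optical axis (not along the pixel's ray), 0 where there is no reading), "intrinsics" (3x3 intrinsics, pixels), "position" and "attitude" of the camera in the world. Camera axes: x right, y down, z forward; pixel columns grow to the right and rows downward; lengths in m; the calibration is good to about 2 mm. A picture is of the moment at which its call begins.
- job.sign_off(): hands the job in, once; it reports no verdict.
The state is a dict: "t": time; "joint_positions": joint angles; "dq": joint speeds; "joint_torque": joint torques, N m; "position": TCP position; "orientation": TCP orientation; "wrist_force": force on the tool from outside, world axes, zero at the start; "moment": the same for the moment, N m; "opening": finger opening in m.
Only numpy, scipy, OpenCV 4.12 (cv2) and the standard library are available. Lean on these libraries where they do the work, as an engineer would, in place of code of your own. Each camera call takes 0.05 s, during which the arm holds its last target.

TASK

Put away the five parts standing loose on the near half of the red bench mat, each with its own kind: stand the two motors upright in the two free pockets of the shallow motor tray and the two battery packs on end in the two free bays of the battery box, one to each, and slip the solder reel down over the empty spindle of the reel stand until it lies flat on the base. Set every part down rather than dropping it, and leave the multimeter and the roll of tape where they are.

Things in the scene. Friction and masses are not known exactly. Their poses are not given: they have to be found in the camera images.
- motor_a: brushless motor, a squat dark metal cylinder standing on the red mat: bell 36 mm across from 8 to 34 mm above its foot, on a 30 mm wide, 5 mm thick mount; thin steel shaft (5 mm) on top up to 48 mm. About 85 g. Origin: centre of its underside, z up. The two motors are alike and interchangeable.
- motor_b: brushless motor, a squat dark metal cylinder standing on the red mat: bell 36 mm across from 8 to 34 mm above its foot, on a 30 mm wide, 5 mm thick mount; thin steel shaft (5 mm) on top up to 48 mm. About 85 g. Origin: centre of its underside, z up. The two motors are alike and interchangeable.
- pack_a: battery pack, a hard black block standing on end on the red mat: 36 mm along its x, 30 mm along its y, 72 mm tall (grey wrap, pale patch on the sides, small sockets on top up to 78 mm). About 180 g, easily toppled. Origin: centre of its underside, z up. The two packs are alike and interchangeable.
- pack_b: battery pack, a hard black block standing on end on the red mat: 36 mm along its x, 30 mm along its y, 72 mm tall (grey wrap, pale patch on the sides, small sockets on top up to 78 mm). About 180 g, easily toppled. Origin: centre of its underside, z up. The two packs are alike and interchangeable.
- reel: reel of solder wire standing flat on the red mat: 54 mm across, 40 mm tall, thin blue flanges with bright wire between them, 24 mm bore right through. About 160 g. Origin: centre of its underside (on the bore's axis), z up.
- motor_tray: shallow grey plastic tray, fixed on the far half of the mat, 90 (its x) x 178 mm (its y), rim and dividers 14 mm above its underside, floor 3 mm. Three pockets, each 84 (x) x 55 mm (y), centred at y = -58, 0, +58 mm. The one at y = -58 already holds a motor, which stays; the others are free. Origin: centre of underside, z up.
- battery_box: green open steel box, fixed on the far half of the mat, 64 (its x) x 188 mm (its y), walls and dividers 34 mm above its underside, floor 2 mm. Three 60 x 60 mm bays centred at y = -62, 0, +62 mm. The one at y = -62 already holds a pack, which stays; the others are free. Packs stick out 40 mm: fingers have more room along its x than its y. Origin: centre of underside, z up.
- reel_stand: dark steel plate, fixed on the far half of the mat, 84 (its x) x 176 mm (its y), 10 mm thick, with two upright spindles 8 mm across at y = -47 and +47 mm, tips 65 mm above its underside. The one at y = -47 already carries a reel, which stays; the one at +47 is empty. Origin: centre of underside, z up.
- multimeter: orange and black multimeter lying on the white bench at one side of the mat, 145 x 74 x 34 mm. Not part of the job. Origin: centre of its underside.
- tape_roll: roll of white tape lying flat on the white bench at the other side of the mat, 96 mm across, 24 mm tall. Not part of the job. Origin: centre of its underside.
Not all that is in view belongs to the job. Leave any turquoise look-alike of the pack_a alone.

How it is judged:
At the end, for the whole second after the job is handed in: Each free pocket holds one motor (within 28 mm of its centre along x, 14 mm along y), each free bay one pack (20 mm), the empty spindle the reel (12 mm); all down on the floor or base (4 mm), upright (0.12 rad) and at rest (0.02 m/s) (((x of motor_a in the frame of motor_tray between -0.028 and 0.028 m and y of motor_a in the frame of motor_tray between -0.014 and 0.014 m and z of motor_a in the frame of motor_tray between -0.001 and 0.007 m and angle between each of motor_a, motor_b's own z axis and vertical below 0.12 rad and x of motor_b in the frame of motor_tray between -0.028 and 0.028 m and y of motor_b in the frame of motor_tray between 0.044 and 0.072 m and z of motor_b in the frame of motor_tray between -0.001 and 0.007 m) or (x of motor_b in the frame of motor_tray between -0.028 and 0.028 m and y of motor_b in the frame of motor_tray between -0.014 and 0.014 m and z of motor_b in the frame of motor_tray between -0.001 and 0.007 m and angle between each of motor_b, motor_a's own z axis and vertical below 0.12 rad and x of motor_a in the frame of motor_tray between -0.028 and 0.028 m and y of motor_a in the frame of motor_tray between 0.044 and 0.072 m and z of motor_a in the frame of motor_tray between -0.001 and 0.007 m)) and ((x of pack_a in the frame of battery_box between -0.02 and 0.02 m and y of pack_a in the frame of battery_box between -0.02 and 0.02 m and z of pack_a in the frame of battery_box between -0.002 and 0.006 m and angle between each of pack_a, pack_b's own z axis and vertical below 0.12 rad and x of pack_b in the frame of battery_box between -0.02 and 0.02 m and y of pack_b in the frame of battery_box between 0.042 and 0.082 m and z of pack_b in the frame of battery_box between -0.002 and 0.006 m) or (x of pack_b in the frame of battery_box between -0.02 and 0.02 m and y of pack_b in the frame of battery_box between -0.02 and 0.02 m and z of pack_b in the frame of battery_box between -0.002 and 0.006 m and angle between each of pack_b, pack_a's own z axis and vertical below 0.12 rad and x of pack_a in the frame of battery_box between -0.02 and 0.02 m and y of pack_a in the frame of battery_box between 0.042 and 0.082 m and z of pack_a in the frame of battery_box between -0.002 and 0.006 m)) and x of reel in the frame of reel_stand between -0.012 and 0.012 m and y of reel in the frame of reel_stand between 0.035 and 0.059 m and z of reel in the frame of reel_stand between 0.006 and 0.014 m and angle between reel's own z axis and vertical below 0.12 rad and linear speed of each of motor_a, motor_b, pack_a, pack_b, reel below 0.02 m/s); the robot touches nothing.
It fails at once if a motor is dropped or flung: faster than 0.7 m/s (a 25 mm fall) while no finger touches it ((linear speed of motor_a above 0.7 m/s and contact force between motor_a and the fingers below 0.2 N) or (linear speed of motor_b above 0.7 m/s and contact force between motor_b and the fingers below 0.2 N)).
It fails at once if a battery pack is dropped or flung: faster than 0.7 m/s (a 25 mm fall) while no finger touches it ((linear speed of pack_a above 0.7 m/s and contact force between pack_a and the fingers below 0.2 N) or (linear speed of pack_b above 0.7 m/s and contact force between pack_b and the fingers below 0.2 N)).
It fails at once if the solder reel is dropped or flung: faster than 0.7 m/s (a 25 mm fall) while no finger touches it ((linear speed of reel above 0.7 m/s and contact force between reel and the fingers below 0.2 N)).
It fails at once if the multimeter is shifted by more than 20 mm (distance of multimeter from where it was at the start of the episode above 0.02 m).
It fails at once if the roll of tape is shifted by more than 20 mm (distance of tape_roll from where it was at the start of the episode above 0.02 m).
It also fails if it takes over 115 s, if anything falls off the work surface, if the arm or the gripper's body presses on something with over 40 N, if the wrist force passes 120 N, or if a joint passes its speed limit or range.

## Working session

There is one attempt and no reset: what is moved stays moved. The work goes in short steps, Python scripts to look and compute and a tool call to move; the robot and the scene stay as the last step left them, time stands still between calls to the robot, and variables do not carry over. Pictures are saved under pics/ and viewed, and the job is handed in when it is done.

Besides the shell and the picture viewer there is one more tool, called after "Request:" as name(argument=value, ...), one argument or row to a line, values as JSON. carry_out: Moves the arm, as the interface text tells. Its arguments: {"type":"object","properties":{"plan":{"type":"array","items":{"type":"object","properties":{"travel":{"type":"array","items":{"type":"number"}},"turn":{"type":"number"},"fingers":{"type":"number"}}}}},"required":["plan"]}

```bash
ls; mkdir -p pics
cat > h.py <<'E'
import numpy as np, cv2
from cell import observe, get_image, job
from scipy.spatial.transform import Rotation as R
def rot(a):
    a=np.array(a,float)
    if a.shape==(3,3): return a
    if a.size==4: return R.from_quat(a).as_matrix()
    return R.from_rotvec(a).as_matrix()
def save(im,n): cv2.imwrite('pics/'+n,im['frame'][:,:,::-1])
def ray(im,u,v):
    d=np.linalg.inv(im['intrinsics'])@np.array([u,v,1.])
    return np.array(im['position']),rot(im['attitude'])@d
def onplane(im,u,v,z):
    p,d=ray(im,u,v); return p+d*(z-p[2])/d[2]
def cloud(im):
    u,v=np.meshgrid(np.arange(640),np.arange(480)); K=im['intrinsics']; z=im['range_z']
    c=np.stack([(u-K[0,2])/K[0,0]*z,(v-K[1,2])/K[1,1]*z,z],-1)
    return c@rot(im['attitude']).T+np.array(im['position'])
E
python3 - <<'E'
from h import *
print(observe())
import pickle
for n in ['scene','top']:
    im=get_image(n); save(im,n+'0.png'); print(n,im['position'],im['attitude'],im['intrinsics'])
    pickle.dump(im,open(n+'0.pkl','wb'))
E
```

```text
pics
{'t': 0.0, 'joint_positions': array([ 1.26067166e+00,  3.79422118e-01,  1.73481081e+00,  1.76800922e-07,
        1.02852588e+00, -3.32684058e-02]), 'dq': array([-0.00028754, -0.001165  ,  0.00117204, -0.00077525, -0.00069309,
       -0.00038536]), 'joint_torque': array([ 5.46781535e-03, -7.63729692e+01, -4.34378707e+01,  6.51599793e-02,
        4.23622783e-02, -8.81403366e-05]), 'position': array([0.19119642, 0.67297107, 0.2382639 ]), 'orientation': array([ 0.21641813,  1.56004905, -0.21822773]), 'wrist_force': array([-0.29537731,  0.10878217, -0.70667995]), 'moment': array([ 0.03464859,  0.03807142, -0.00027837]), 'opening': 0.09102627229780375}
scene [ 1.33871242 -0.12853647  0.69531354] [-1.74502668 -1.52104411  0.74398732] [[514.4948323    0.         314.23064439]
 [  0.         514.4948323  240.21010453]
 [  0.           0.           1.        ]]
top [ 0.36641542 -0.00647756  1.25324053] [-2.15429817  2.20672714 -0.09962235] [[526.3259344    0.         322.82874067]
 [  0.         526.3259344  239.54448877]
 [  0.           0.           1.        ]]
```

View pics/top0.png

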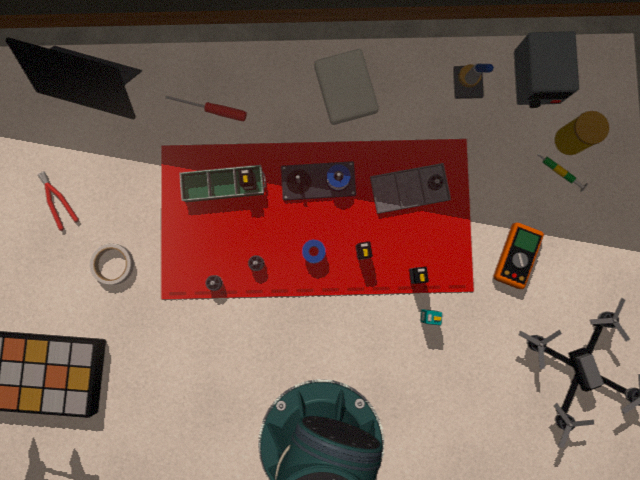

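View pics/scene0.png

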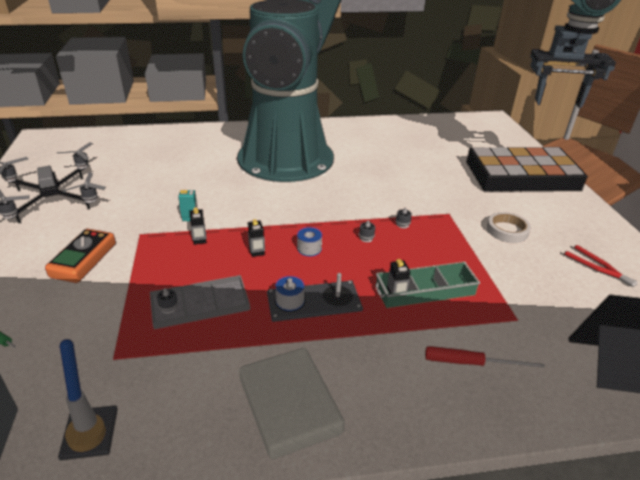

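Run:
```python
from h import *
import pickle
t=pickle.load(open('top0.pkl','rb'));s=pickle.load(open('scene0.pkl','rb'))
c=t['frame'][145:325,160:480]; c=cv2.resize(c[:,:,::-1],None,fx=2.5,fy=2.5,interpolation=cv2.INTER_CUBIC); cv2.imwrite('pics/tcrop.png',c)
c=s['frame'][180:340,120:520]; c=cv2.resize(c[:,:,::-1],None,fx=2,fy=2,interpolation=cv2.INTER_CUBIC); cv2.imwrite('pics/scrop.png',c)
P=cloud(t)
for n,(u,v) in dict(mat=(340,285),ma=(214,284),mb=(256,264),reel=(314,240),pa=(365,251),pb=(419,276),turq=(432,317),box=(210,185),stand=(318,182),tray=(400,190)).items():
    print(n,P[v,u].round(4))
Q=cloud(s)
for n,(u,v) in dict(mat=(340,220),ma=(404,212),mb=(367,225)).items(): print(n,Q[v,u].round(4))
# clusters above mat
H=P[:,:,2]
x=P[:,:,0]
m=((H>0.02)&(x>0.25)&(x<0.75)&(abs(P[:,:,1])<0.45)).astype(np.uint8)
n,l,st,ce=cv2.connectedComponentsWithStats(m)
for i in range(1,n):
    if st[i,4]>20: 
        q=P[l==i]; print(st[i],ce[i].round(1),q.min(0).round(3),q.max(0).round(3))
```

```text
mat [ 0.3643 -0.0532  0.0049]
ma [0.3737 0.2375 0.0381]
mb [0.4173 0.1403 0.0389]
reel [0.4694 0.0054 0.0411]
pa [ 0.4386 -0.1081  0.0822]
pb [ 0.3802 -0.2282  0.0728]
turq [ 0.2886 -0.2532  0.0744]
box [0.6095 0.2508 0.0116]
stand [ 0.6112 -0.0071  0.0095]
tray [ 0.5879 -0.2034  0.0056]
mat [ 0.3327  0.0996 -0.0017]
ma [0.3812 0.2395 0.0425]
mb [0.4263 0.1405 0.0448]
[179 165  86  37 993] [227.  180.7] [ 0.366 -0.006  0.02 ] [0.65  0.317 1.253]
[327 164  23  26 440] [337.8 176.5] [ 0.366 -0.079  0.02 ] [ 0.644 -0.006  1.253]
[296 175   4   8  23] [297.6 178.7] [0.609 0.036 0.021] [0.618 0.044 0.071]
[427 174  17  17 216] [434.8 182. ] [ 0.366 -0.299  0.021] [ 0.618 -0.006  1.253]
[302 239  23  24 358] [313.  250.8] [ 0.366 -0.017  0.02 ] [0.471 0.034 1.253]
[355 241  18  19 256] [363.4 250.2] [ 0.366 -0.123  0.022] [ 0.461 -0.006  1.253]
[494 240  19  46 500] [504.9 265.9] [ 0.355 -0.45   0.02 ] [ 0.46  -0.006  1.253]
[124 249   7  29 133] [126.8 263.4] [ 0.366 -0.006  0.02 ] [0.46  0.45  1.253]
[248 255  16  16 199] [255.4 262.6] [ 0.366 -0.006  0.021] [0.438 0.159 1.253]
[409 266  20  18 282] [418.5 274.8] [ 0.365 -0.248  0.021] [ 0.402 -0.006  1.253]
[205 275  17  16 212] [213.1 282.4] [ 0.36  -0.006  0.021] [0.395 0.259 1.253]
[421 309  21  16 285] [431.2 316.9] [ 0.272 -0.275  0.02 ] [ 0.366 -0.006  1.253]
```

View pics/tcrop.png

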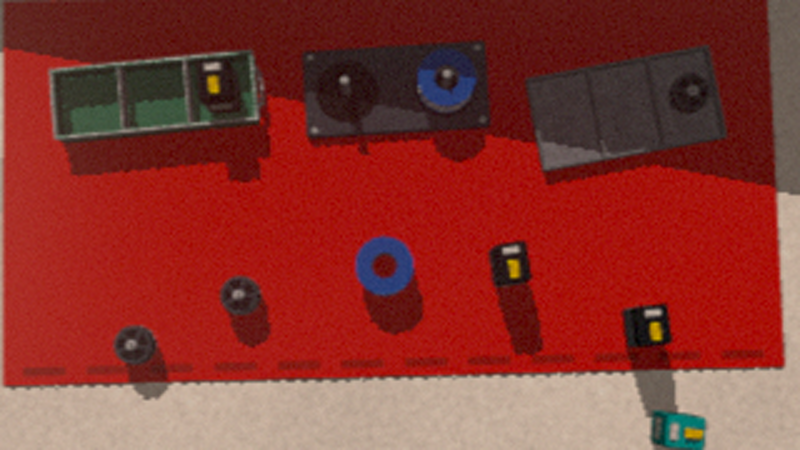

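View pics/scrop.png

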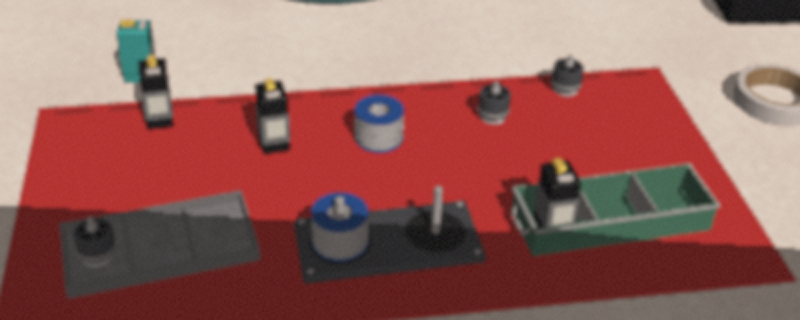

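```bash
cat > meas.py <<'E'
from h import *
def pts(im,box,lo,hi):
    P=cloud(im); ok=(im['range_z']>0)
    x0,x1,y0,y1=box
    m=ok&(P[:,:,0]>x0)&(P[:,:,0]<x1)&(P[:,:,1]>y0)&(P[:,:,1]<y1)&(P[:,:,2]>lo)&(P[:,:,2]<hi)
    return P[m],m
def rect(q):
    (c,s,a)=cv2.minAreaRect((q[:,:2]*1000).astype(np.float32)); return np.round(c,1),np.round(s,1),round(a,1)
E
python3 - <<'E'
from meas import *
import pickle
t=pickle.load(open('top0.pkl','rb'));s=pickle.load(open('scene0.pkl','rb'))
B=dict(ma=((.34,.42,.2,.28),.022,.045),mb=((.38,.46,.1,.18),.022,.045),reel=((.4,.5,-.04,.05),.03,.05),pa=((.4,.5,-.15,-.07),.055,.09),pb=((.34,.43,-.27,-.19),.055,.09),
 tray=((.5,.72,-.33,-.11),.009,.022),stand=((.5,.72,-.1,.1),.006,.02),spindle=((.56,.68,.015,.07),.03,.09),boxrim=((.5,.72,.12,.36),.025,.042),mat=((.36,.5,.05,.1),-.05,.02))
for n,(b,lo,hi) in B.items():
    for nm,im in (('top',t),('scene',s)):
        q,m=pts(im,b,lo,hi)
        if len(q)<4: print(n,nm,len(q)); continue
        print(n,nm,len(q),'mean',q.mean(0).round(4),'zmed %.4f z90 %.4f'%(np.median(q[:,2]),np.percentile(q[:,2],90)),'rect',*rect(q))
E
```

```text
ma top 198 mean [0.3774 0.2395 0.0382] zmed 0.0387 z90 0.0417 rect [377.2 240.5] [34.4 34.5] 24.7
ma scene 177 mean [0.3846 0.239  0.0342] zmed 0.0364 z90 0.0397 rect [378.5 240.7] [36.1 38. ] 35.1
mb top 186 mean [0.4207 0.1418 0.0383] zmed 0.0387 z90 0.0423 rect [420.7 142.3] [33.9 34.2] 70.3
mb scene 197 mean [0.4284 0.1414 0.0345] zmed 0.0368 z90 0.0398 rect [423.5 143.2] [34.1 36.8] 78.0
reel top 336 mean [0.4446 0.0081 0.0443] zmed 0.0443 z90 0.0474 rect [444.5   7.6] [52.4 50.7] 43.2
reel scene 392 mean [0.4497 0.0078 0.0409] zmed 0.0429 z90 0.0449 rect [444.6   8.7] [50.  57.2] 82.9
pa top 226 mean [ 0.4418 -0.1063  0.0762] zmed 0.0766 z90 0.0813 rect [ 442.4 -107.2] [35.9 30.5] 7.5
pa scene 264 mean [ 0.4508 -0.1067  0.0713] zmed 0.0743 z90 0.0791 rect [ 444.8 -106.6] [39.7 30.6] 8.1
pb top 236 mean [ 0.3831 -0.2295  0.0755] zmed 0.0759 z90 0.0808 rect [ 383.3 -231.4] [35.9 30.7] 5.8
pb scene 243 mean [ 0.3918 -0.2303  0.0714] zmed 0.0742 z90 0.0798 rect [ 384.3 -230.8] [40.2 30. ] 5.5
tray top 1332 mean [ 0.5937 -0.2205  0.0129] zmed 0.0112 z90 0.0189 rect [ 605.1 -220. ] [
[... 256 characters left out ...]
246 0.0022 0.013 ] zmed 0.0138 z90 0.0158 rect [6.072e+02 1.000e-01] [199.6 212.7] 89.9
spindle top 20 mean [0.6115 0.0401 0.0581] zmed 0.0633 z90 0.0700 rect [612.6  40.9] [7.6 6.3] 36.7
spindle scene 71 mean [0.6152 0.04   0.0519] zmed 0.0522 z90 0.0680 rect [614.5  40.1] [7.6 8.6] 72.0
boxrim top 588 mean [0.612  0.2217 0.0357] zmed 0.0369 z90 0.0406 rect [610.6 219.1] [ 68.7 195.1] 4.7
boxrim scene 1379 mean [0.6151 0.22   0.0332] zmed 0.0336 z90 0.0387 rect [609.4 219.8] [ 73.7 196. ] 4.5
mat top 1240 mean [0.4293 0.075  0.0043] zmed 0.0044 z90 0.0073 rect [430.  75.] [ 49.9 139.9] 90.0
mat scene 827 mean [0.4334 0.0749 0.0038] zmed 0.0039 z90 0.0054 rect [429.9  75. ] [139.8  49.7] 0.1
```

Run:
```python
from meas import *
import pickle
t=pickle.load(open('top0.pkl','rb'));s=pickle.load(open('scene0.pkl','rb'))
def f(l,z,im=t):return np.array([onplane(im,a,b,z)[:2] for a,b in l])*1000
tc=lambda l:[(a/2.5+160-.3,b/2.5+145-.3) for a,b in l]
sc=lambda l:[(a/2+120-.25,b/2+180-.25) for a,b in l]
for n,c,z,im in (('tray',tc([(527,80),(709,46),(725,135),(545,171)]),.018,t),('box',tc([(52,70),(252,50),(262,118),(57,138)]),.038,t),('stand',tc([(304,55),(486,41),(491,124),(307,139)]),.014,t),
 ('tray',sc([(60,222),(240,193),(259,260),(65,296)]),.018,s),('box',sc([(513,193),(690,166),(718,206),(531,236)]),.038,s)):
    w=f(c,z,im); d=w[0]-w[1]+(w[3]-w[2])
    if im is s: d=-d
    print(n,w.round(0).tolist(),w.mean(0).round(1),np.degrees(np.arctan2(-d[0],d[1])).round(1))
q,m=pts(s,(.53,.66,-.33,-.13),.010,.024); print(rect(q))
# stand's filled spindle / motor in tray / pack in box
for n,b,lo,hi in (('reel',(.56,.68,-.1,-.02),.045,.06),('motor',(.54,.68,-.33,-.24),.03,.05),('pack',(.56,.68,.11,.2),.065,.09)):
    for im in (t,s):
        q,m=pts(im,b,lo,hi); print(n,rect(q))
print(observe()['position'])
o=rot(observe()['orientation']); print(o.round(3))
```

```text
tray [[619.0, -132.0], [648.0, -307.0], [562.0, -319.0], [532.0, -147.0]] [ 590.3 -226.2] 9.7
box [[635.0, 314.0], [650.0, 127.0], [585.0, 118.0], [571.0, 309.0]] [610.1 217.2] 4.4
stand [[649.0, 80.0], [659.0, -95.0], [578.0, -97.0], [568.0, 78.0]] [613.7  -8.4] 3.3
tray [[558.0, -320.0], [536.0, -146.0], [635.0, -131.0], [659.0, -305.0]] [ 597.1 -225.5] 7.6
box [[593.0, 121.0], [573.0, 312.0], [636.0, 316.0], [655.0, 122.0]] [614.4 217.9] 5.7
(array([ 590.6, -224.9]), array([ 97. , 178.3]), 9.2)
reel (array([616.8, -52.8]), array([53.1, 51.8]), 43.6)
reel (array([617.6, -52.7]), array([52.1, 54.2]), 60.0)
motor (array([ 600.3, -282. ]), array([33. , 34.7]), 44.2)
motor (array([ 601.8, -281.7]), array([36.5, 35.3]), 11.5)
pack (array([614.2, 158.6]), array([36.7, 30.5]), 3.6)
pack (array([615.8, 158.5]), array([38.2, 31.5]), 2.7)
[0.19120797 0.67300124 0.2383236 ]
[[-0.     0.273  0.962]
 [-0.001  0.962 -0.273]
 [-1.    -0.001 -0.   ]]
```

Request:
carry_out(
  plan=[
    {"travel": [0,0,0],"turn": 9.6,"fingers": 0.75},
    {"travel": [0,0,0],"turn": 9.6,"fingers": 0.75},
    {"travel": [0,0,0],"turn": 9.6,"fingers": 0.75},
    {"travel": [0,0,0],"turn": 9.6,"fingers": 0.75},
    {"travel": [0,0,0],"turn": 9.6,"fingers": 0.75},
    {"travel": [0,0,0],"turn": 9.6,"fingers": 0.75},
    {"travel": [0,0,0],"turn": 9.6,"fingers": 0.75},
    {"travel": [0,0,0],"turn": 0,"fingers": 0.75},
  ],
)

```text
t: 1.1
position: [0.1912, 0.6732, 0.2386]
orientation: [1.118, 1.264, -1.119]
wrist_force: [0.2, -0.5, -0.1]
opening: 0.0679
```

```bash
cat > go.py <<'E'
# usage: go.py x y z  -> travel in tool axes
from h import *
import sys
s=observe(); o=rot(s['orientation']); p=np.array(s['position'])
print('t %.2f'%s['t'],'p',p.round(4),'jaw',np.degrees(np.arctan2(o[1,1],o[0,1])).round(2),'tilt',np.degrees(np.arccos(-o[2,0])).round(2),'open',round(s['opening'],4),'F',np.round(s['wrist_force'],1),'q',np.round(s['joint_positions'],2))
for a in sys.argv[1:]:
    g=np.array([float(v) for v in a.split(',')]); d=o.T@(g-p); print(a,d.round(4)); p=g
E
python3 go.py .378,.2405,.17 .378,.2405,.041
```

```text
t 1.10 p [0.1912 0.6732 0.2386] jaw 7.0 tilt 0.03 open 0.0679 F [ 0.2 -0.5 -0.1] q [ 1.26  0.38  1.73 -0.    1.03  1.14]
.378,.2405,.17 [0.0688 0.1326 0.4522]
.378,.2405,.041 [ 1.29e-01  0.00e+00 -1.00e-04]
```

Request:
carry_out(
  plan=[
    {"travel": [0.0086,0.0166,0.0565],"turn": 0,"fingers": 0.75},
    {"travel": [0.0086,0.0166,0.0565],"turn": 0,"fingers": 0.75},
    {"travel": [0.0086,0.0166,0.0565],"turn": 0,"fingers": 0.75},
    {"travel": [0.0086,0.0166,0.0565],"turn": 0,"fingers": 0.75},
    {"travel": [0.0086,0.0166,0.0565],"turn": 0,"fingers": 0.75},
    {"travel": [0.0086,0.0166,0.0565],"turn": 0,"fingers": 0.75},
    {"travel": [0.0086,0.0166,0.0565],"turn": 0,"fingers": 0.75},
    {"travel": [0.0086,0.0166,0.0565],"turn": 0,"fingers": 0.75},
  ],
)

```text
t: 2.1
position: [0.3782, 0.2391, 0.1701]
orientation: [1.116, 1.266, -1.115]
wrist_force: [1.1, -0.1, -0.2]
opening: 0.0682
```

Request:
carry_out(
  plan=[
    {"travel": [0,0,0],"turn": 0,"fingers": 0.75},
  ],
)

```text
t: 2.22
position: [0.3784, 0.2378, 0.1696]
orientation: [1.119, 1.264, -1.121]
wrist_force: [0.3, 0.3, 0.2]
opening: 0.0681
```

```bash
python3 go.py .378,.2405,.041
python3 - <<'E'
from h import *
im=get_image('scene'); save(im,'s1.png')
c=im['frame'][130:290,320:480]; cv2.imwrite('pics/s1c.png',cv2.resize(c[:,:,::-1],None,fx=3.5,fy=3.5))
E
```

```text
t 2.23 p [0.3784 0.2378 0.1696] jaw 6.93 tilt 0.07 open 0.0681 F [0.3 0.3 0.2] q [ 0.51  0.08  2.27 -0.    0.79  0.39]
.378,.2405,.041 [ 1.286e-01  1.000e-04 -2.800e-03]
```

View pics/s1c.png

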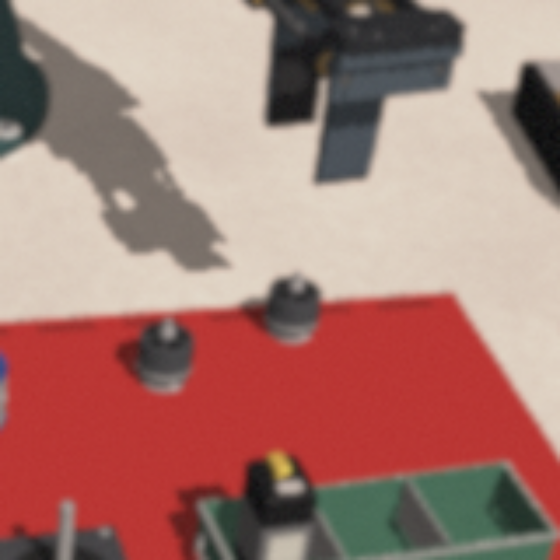

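The gripper hovers above motor_a (crop 292,305), with the jaws across it and motor_b left free at (165,355).

Request:
carry_out(
  plan=[
    {"travel": [0.045,0,-0.0028],"turn": 0,"fingers": 0.75},
    {"travel": [0.045,0,0],"turn": 0,"fingers": 0.75},
    {"travel": [0.0385,0,0],"turn": 0,"fingers": 0.75},
    {"travel": [0,0,0],"turn": 0,"fingers": 0},
    {"travel": [0,0,0],"turn": 0,"fingers": 0},
    {"travel": [0,0,0],"turn": 0,"fingers": 0},
    {"travel": [0,0,0],"turn": 0,"fingers": 0},
  ],
)

```text
t: 3.15
position: [0.3782, 0.2441, 0.0429]
orientation: [1.121, 1.263, -1.117]
wrist_force: [-2.8, 0.8, 12.4]
opening: 0.0352
```

```bash
python3 go.py .378,.2405,.19 .582,-.168,.19
```

```text
t 3.15 p [0.3782 0.2441 0.0429] jaw 6.96 tilt 0.13 open 0.0352 F [-2.8  0.8 12.4] q [0.52 0.36 2.28 0.   0.51 0.4 ]
.378,.2405,.19 [-0.1471 -0.0003  0.0034]
.582,-.168,.19 [-1.000e-04  1.530e-01  4.302e-01]
```

```bash
python3 - <<'E'
from h import *
im=get_image('scene'); 
c=im['frame'][130:290,320:480]; cv2.imwrite('pics/s2c.png',cv2.resize(c[:,:,::-1],None,fx=3.5,fy=3.5))
E
python3 go.py
```

```text
t 3.20 p [0.3782 0.2441 0.0429] jaw 6.95 tilt 0.13 open 0.0357 F [-3.   1.3 12.4] q [0.52 0.36 2.28 0.   0.51 0.4 ]
```

View pics/s2c.png

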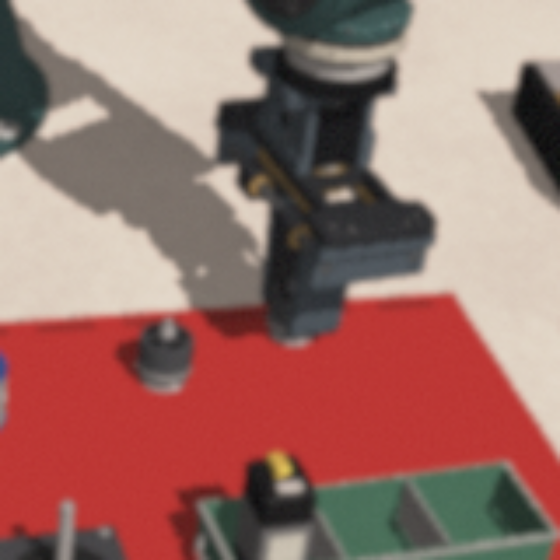

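Gripped around the bell, with the mount showing beneath at (290,340). Lifting.

Request:
carry_out(
  plan=[
    {"travel": [-0.02,0,0],"turn": 0,"fingers": 0},
    {"travel": [-0.04,0,0],"turn": 0,"fingers": 0},
    {"travel": [-0.045,0,0],"turn": 0,"fingers": 0},
    {"travel": [-0.042,0,0],"turn": 0,"fingers": 0},
    {"travel": [0,0,0],"turn": 0,"fingers": 0},
  ],
)

```text
t: 3.82
position: [0.379, 0.2444, 0.1921]
orientation: [1.124, 1.262, -1.114]
wrist_force: [0.2, 0.1, -1.8]
opening: 0.0351
```

```bash
python3 - <<'E'
from h import *
im=get_image('scene'); 
c=im['frame'][90:250,320:480]; cv2.imwrite('pics/s3c.png',cv2.resize(c[:,:,::-1],None,fx=3.5,fy=3.5))
E
python3 go.py .582,-.168,.19
```

```text
t 3.88 p [0.378  0.2439 0.1902] jaw 6.95 tilt 0.22 open 0.0351 F [ 0.4 -0.4 -0.9] q [0.52 0.05 2.25 0.   0.84 0.4 ]
.582,-.168,.19 [1.000e-04 1.527e-01 4.335e-01]
```

View pics/s3c.png

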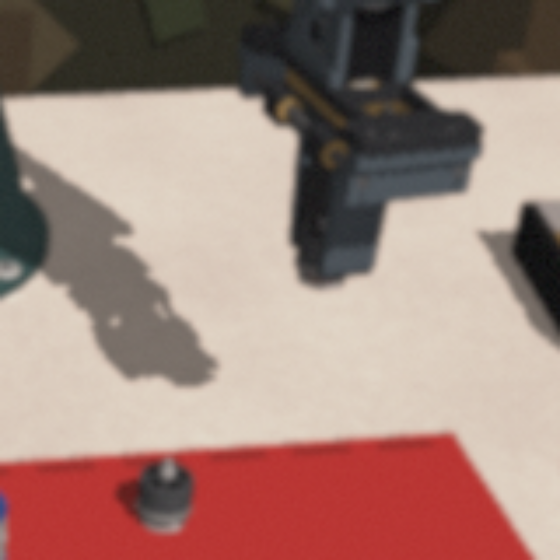

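Request:
carry_out(
  plan=[
    {"travel": [0,0.019,0.0537],"turn": 0,"fingers": 0},
    {"travel": [0,0.019,0.0537],"turn": 0,"fingers": 0},
    {"travel": [0,0.019,0.0537],"turn": 0,"fingers": 0},
    {"travel": [0,0.019,0.0537],"turn": 0,"fingers": 0},
    {"travel": [0,0.019,0.0537],"turn": 0,"fingers": 0},
    {"travel": [0,0.019,0.0537],"turn": 0,"fingers": 0},
    {"travel": [0,0.019,0.0537],"turn": 0,"fingers": 0},
    {"travel": [0,0.019,0.0537],"turn": 0,"fingers": 0},
  ],
)

```text
t: 4.88
position: [0.58, -0.1663, 0.1871]
orientation: [1.119, 1.266, -1.121]
wrist_force: [0.7, 0.3, 0.2]
opening: 0.0355
```

Request:
carry_out(
  plan=[
    {"travel": [0,0,0],"turn": 0,"fingers": 0},
    {"travel": [0,0,0],"turn": 0,"fingers": 0},
  ],
)

```text
t: 5.12
position: [0.5792, -0.1642, 0.1872]
orientation: [1.12, 1.266, -1.121]
wrist_force: [-0.2, 0.4, 0.1]
opening: 0.0353
```

```bash
python3 - <<'E'
from h import *
im=get_image('scene'); 
c=im['frame'][160:340,120:320]; cv2.imwrite('pics/s4c.png',cv2.resize(c[:,:,::-1],None,fx=3,fy=3))
E
python3 go.py .582,-.1645,.19 .582,-.1645,.047
```

```text
t 5.17 p [ 0.5792 -0.1638  0.1875] jaw 6.95 tilt 0.11 open 0.0352 F [-0.3  0.8 -0.3] q [-0.31  0.3   1.96  0.    0.89 -0.44]
.582,-.1645,.19 [-0.0025  0.0027  0.001 ]
.582,-.1645,.047 [1.43e-01 3.00e-04 1.00e-04]
```

View pics/s4c.png

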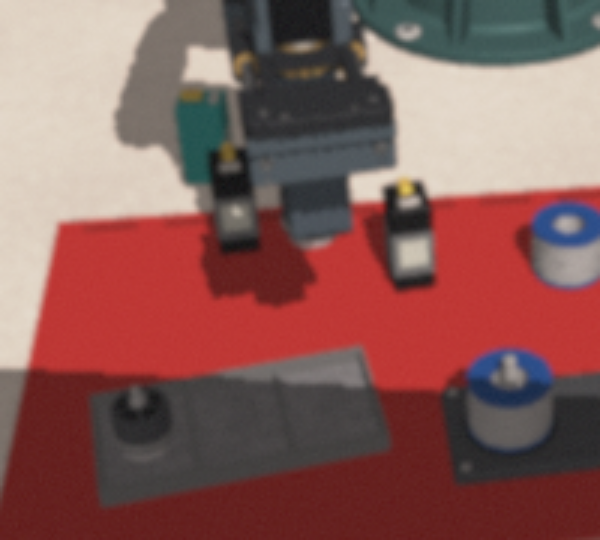

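Request:
carry_out(
  plan=[
    {"travel": [0.04,0.0027,0],"turn": 0,"fingers": 0},
    {"travel": [0.045,0,0],"turn": 0,"fingers": 0},
    {"travel": [0.035,0,0],"turn": 0,"fingers": 0},
    {"travel": [0.015,0,0],"turn": 0,"fingers": 0},
    {"travel": [0.004,0,0],"turn": 0,"fingers": 0},
    {"travel": [0,0,0],"turn": 0,"fingers": 0},
  ],
)

```text
t: 5.92
position: [0.5834, -0.1642, 0.0506]
orientation: [1.119, 1.263, -1.119]
wrist_force: [0.6, 1.1, -1.5]
opening: 0.0354
```

```bash
python3 - <<'E'
from h import *
im=get_image('scene'); 
c=im['frame'][200:340,130:300]; cv2.imwrite('pics/s5c.png',cv2.resize(c[:,:,::-1],None,fx=4,fy=4))
E
python3 go.py .582,-.1645,.046
```

```text
t 5.97 p [ 0.5836 -0.1643  0.0508] jaw 6.95 tilt 0.09 open 0.0351 F [ 0.   0.6 -0. ] q [-0.31  0.51  1.97 -0.    0.65 -0.43]
.582,-.1645,.046 [ 0.0048 -0.0016 -0.    ]
```

View pics/s5c.png

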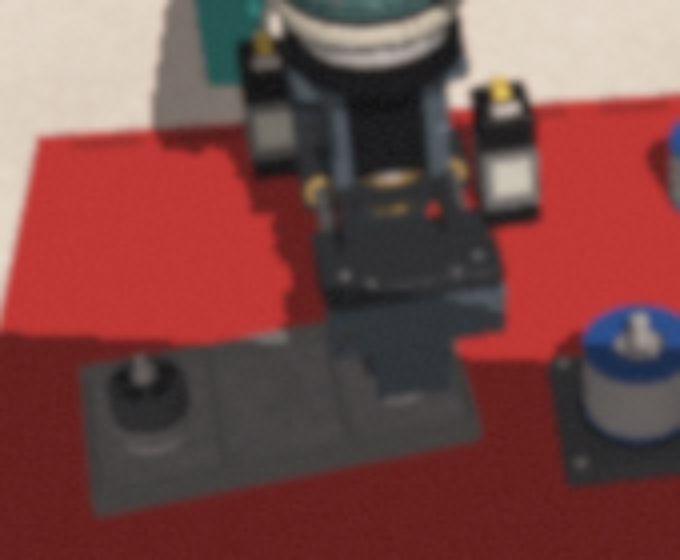

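The motor hangs centred over the end pocket, at (400,395) in the crop. I'll lower until it touches.

Request:
carry_out(
  plan=[
    {"travel": [0.002,0,0],"turn": 0,"fingers": 0},
    {"travel": [0.0015,0,0],"turn": 0,"fingers": 0},
    {"travel": [0,0,0],"turn": 0,"fingers": 0},
  ],
)

```text
t: 6.35
position: [0.5829, -0.1643, 0.0462]
orientation: [1.12, 1.264, -1.12]
wrist_force: [1.4, -1.2, -0.4]
opening: 0.0345
```

Request:
carry_out(
  plan=[
    {"travel": [0.0015,0,0],"turn": 0,"fingers": 0},
    {"travel": [0,0,0],"turn": 0,"fingers": 0},
  ],
)

```text
t: 6.6
position: [0.5831, -0.1644, 0.0459]
orientation: [1.119, 1.264, -1.12]
wrist_force: [-8.5, 2.5, 22.6]
opening: 0.0351
```

Request:
carry_out(
  plan=[
    {"travel": [0,0,0],"turn": 0,"fingers": 0.6},
    {"travel": [0,0,0],"turn": 0,"fingers": 0.6},
    {"travel": [-0.02,0,0],"turn": 0,"fingers": 0.6},
    {"travel": [-0.05,0,0],"turn": 0,"fingers": 0.75},
    {"travel": [-0.05,0,0],"turn": 0,"fingers": 0.75},
    {"travel": [-0.02,0,0],"turn": 0,"fingers": 0.75},
    {"travel": [0,0,0],"turn": 0,"fingers": 0.75},
  ],
)

```text
t: 7.48
position: [0.5835, -0.1645, 0.1864]
orientation: [1.12, 1.261, -1.118]
wrist_force: [-0.3, -0.5, -0.4]
opening: 0.0684
```

```bash
python3 - <<'E'
from meas import *
im=get_image('scene')
q,m=pts(im,(.5,.66,-.2,-.12),.028,.05); print(rect(q),np.percentile(q[:,2],90))
c=im['frame'][160:340,120:320]; cv2.imwrite('pics/s6c.png',cv2.resize(c[:,:,::-1],None,fx=3,fy=3))
E
python3 go.py .422,.1425,.17
```

```text
(array([ 586.9, -166.5]), array([34.4, 37.5]), 87.2) 0.04347457730091584
t 7.53 p [ 0.5828 -0.1642  0.1848] jaw 6.94 tilt 0.03 open 0.0683 F [ 0.5  0.7 -0.3] q [-0.31  0.3   1.96  0.    0.88 -0.43]
.422,.1425,.17 [ 0.0146 -0.1225 -0.3239]
```

View pics/s6c.png

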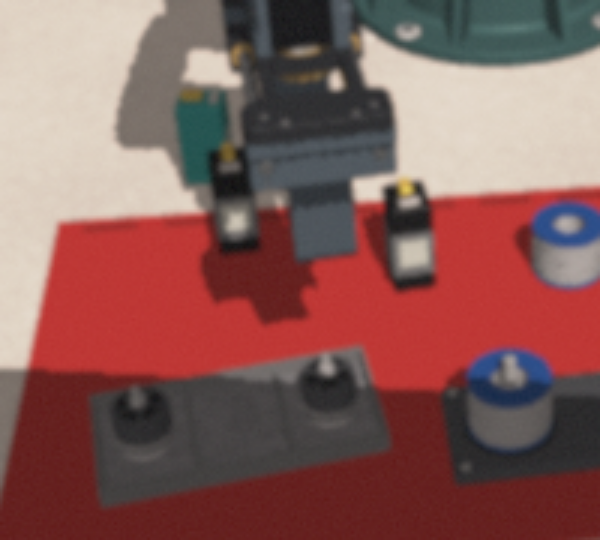

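Motor_a stands upright in the end pocket (326,390), within tolerance: it measures (586,-166.5), and the pocket centre is (581,-168). Next is motor_b.

Request:
carry_out(
  plan=[
    {"travel": [0,-0.0175,-0.0463],"turn": 0,"fingers": 0.75},
    {"travel": [0,-0.0175,-0.0463],"turn": 0,"fingers": 0.75},
    {"travel": [0,-0.0175,-0.0463],"turn": 0,"fingers": 0.75},
    {"travel": [0,-0.0175,-0.0463],"turn": 0,"fingers": 0.75},
    {"travel": [0,-0.0175,-0.0463],"turn": 0,"fingers": 0.75},
    {"travel": [0,-0.0175,-0.0463],"turn": 0,"fingers": 0.75},
    {"travel": [0.0146,-0.0175,-0.0461],"turn": 0,"fingers": 0.75},
    {"travel": [0,0,0],"turn": 0,"fingers": 0.75},
  ],
)

```text
t: 8.52
position: [0.4194, 0.1439, 0.1679]
orientation: [1.114, 1.268, -1.12]
wrist_force: [-0.0, -0.4, 0.5]
opening: 0.0682
```

Request:
carry_out(
  plan=[
    {"travel": [0,0,0],"turn": 0,"fingers": 0.75},
    {"travel": [0,0,0],"turn": 0,"fingers": 0.75},
  ],
)

```text
t: 8.78
position: [0.4226, 0.1417, 0.1698]
orientation: [1.12, 1.264, -1.121]
wrist_force: [0.8, -0.1, -0.5]
opening: 0.0682
```

```bash
python3 go.py .422,.1425,.042
```

```text
t 8.78 p [0.4226 0.1417 0.1698] jaw 6.87 tilt 0.02 open 0.0682 F [ 0.8 -0.1 -0.5] q [ 0.27  0.08  2.27 -0.    0.79  0.15]
.422,.1425,.042 [ 0.1278 -0.0004 -0.0009]
```

Request:
carry_out(
  plan=[
    {"travel": [0.045,0,0],"turn": 0,"fingers": 0.75},
    {"travel": [0.045,0,0],"turn": 0,"fingers": 0.75},
    {"travel": [0.0378,0,0],"turn": 0,"fingers": 0.75},
    {"travel": [0,0,0],"turn": 0,"fingers": 0.75},
    {"travel": [0,0,0],"turn": 0,"fingers": 0.75},
  ],
)

```text
t: 9.4
position: [0.423, 0.1422, 0.0433]
orientation: [1.121, 1.263, -1.119]
wrist_force: [1.4, -0.3, -0.7]
opening: 0.0686
```

Request:
carry_out(
  plan=[
    {"travel": [0,0,0],"turn": 0,"fingers": 0},
    {"travel": [0,0,0],"turn": 0,"fingers": 0},
    {"travel": [0,0,0],"turn": 0,"fingers": 0},
    {"travel": [0,0,0],"turn": 0,"fingers": 0},
  ],
)

```text
t: 9.9
position: [0.4223, 0.1426, 0.0425]
orientation: [1.12, 1.264, -1.119]
wrist_force: [-0.8, -0.2, 7.9]
opening: 0.0351
```

```bash
python3 go.py .422,.1425,.042
```

```text
t 9.90 p [0.4223 0.1426 0.0425] jaw 6.95 tilt 0.02 open 0.0351 F [-0.8 -0.2  7.9] q [ 0.27  0.35  2.29 -0.    0.5   0.15]
.422,.1425,.042 [ 0.0005 -0.0003  0.    ]
```

Request:
carry_out(
  plan=[
    {"travel": [-0.02,0,0],"turn": 0,"fingers": 0},
    {"travel": [-0.04,0,0],"turn": 0,"fingers": 0},
    {"travel": [-0.045,0,0],"turn": 0,"fingers": 0},
    {"travel": [-0.042,0,0],"turn": 0,"fingers": 0},
    {"travel": [0,0,0],"turn": 0,"fingers": 0},
  ],
)

```text
t: 10.52
position: [0.4237, 0.1429, 0.192]
orientation: [1.123, 1.261, -1.115]
wrist_force: [0.5, 0.0, -1.4]
opening: 0.0354
```

Request:
carry_out(
  plan=[
    {"travel": [0,0.0153,0.0482],"turn": 0,"fingers": 0},
    {"travel": [0,0.0153,0.0482],"turn": 0,"fingers": 0},
    {"travel": [0,0.0153,0.0482],"turn": 0,"fingers": 0},
    {"travel": [0,0.0153,0.0482],"turn": 0,"fingers": 0},
    {"travel": [0,0.0153,0.0482],"turn": 0,"fingers": 0},
    {"travel": [0,0.0153,0.0482],"turn": 0,"fingers": 0},
    {"travel": [0,0.0153,0.0482],"turn": 0,"fingers": 0},
    {"travel": [0,0.0153,0.0482],"turn": 0,"fingers": 0},
  ],
)

```text
t: 11.52
position: [0.5901, -0.2269, 0.1875]
orientation: [1.119, 1.266, -1.12]
wrist_force: [1.1, 1.1, 0.3]
opening: 0.035
```

Request:
carry_out(
  plan=[
    {"travel": [0,0,0],"turn": 0,"fingers": 0},
    {"travel": [0,0,0],"turn": 0,"fingers": 0},
  ],
)

```text
t: 11.78
position: [0.5894, -0.225, 0.1877]
orientation: [1.12, 1.266, -1.121]
wrist_force: [-0.6, 0.6, -0.4]
opening: 0.0353
```

```bash
python3 go.py .591,-.2255,.0505
python3 - <<'E'
from h import *
im=get_image('scene'); 
c=im['frame'][160:340,120:320]; cv2.imwrite('pics/s7c.png',cv2.resize(c[:,:,::-1],None,fx=3,fy=3))
E
```

```text
t 11.78 p [ 0.5894 -0.225   0.1877] jaw 6.93 tilt 0.13 open 0.0353 F [-0.6  0.6 -0.4] q [-0.4   0.34  1.9   0.    0.91 -0.52]
.591,-.2255,.0505 [0.1372 0.0018 0.0009]
```

View pics/s7c.png

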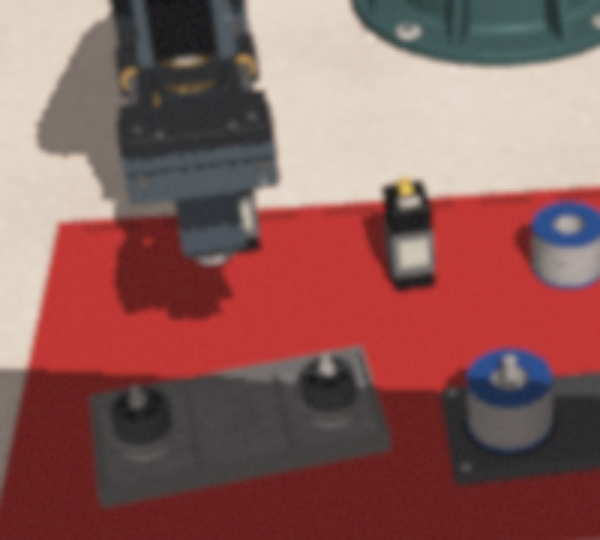

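The held motor's foot shows at (210,258). The middle pocket at (240,420) is free. Lowering.

Request:
carry_out(
  plan=[
    {"travel": [0.04,0.0018,0.001],"turn": 0,"fingers": 0},
    {"travel": [0.045,0,0],"turn": 0,"fingers": 0},
    {"travel": [0.035,0,0],"turn": 0,"fingers": 0},
    {"travel": [0.015,0,0],"turn": 0,"fingers": 0},
    {"travel": [0.004,0,0],"turn": 0,"fingers": 0},
    {"travel": [0.0015,0,0],"turn": 0,"fingers": 0},
    {"travel": [0,0,0],"turn": 0,"fingers": 0},
  ],
)

```text
t: 12.7
position: [0.5928, -0.2265, 0.0498]
orientation: [1.12, 1.263, -1.119]
wrist_force: [0.5, -0.5, -0.6]
opening: 0.0355
```

Request:
carry_out(
  plan=[
    {"travel": [0.0015,0,0],"turn": 0,"fingers": 0},
    {"travel": [0,0,0],"turn": 0,"fingers": 0},
  ],
)

```text
t: 12.95
position: [0.5923, -0.2264, 0.0475]
orientation: [1.12, 1.264, -1.119]
wrist_force: [0.0, 1.0, -0.7]
opening: 0.0353
```

Request:
carry_out(
  plan=[
    {"travel": [0.001,0,0],"turn": 0,"fingers": 0},
    {"travel": [0.001,0,0],"turn": 0,"fingers": 0},
    {"travel": [0,0,0],"turn": 0,"fingers": 0},
  ],
)

```text
t: 13.32
position: [0.5922, -0.2264, 0.0456]
orientation: [1.12, 1.264, -1.12]
wrist_force: [-2.7, 1.8, 6.8]
opening: 0.0355
```

Contact. Releasing and rising.

Request:
carry_out(
  plan=[
    {"travel": [0,0,0],"turn": 0,"fingers": 0.6},
    {"travel": [0,0,0],"turn": 0,"fingers": 0.6},
    {"travel": [-0.02,0,0],"turn": 0,"fingers": 0.6},
    {"travel": [-0.05,0,0],"turn": 0,"fingers": 0.75},
    {"travel": [-0.05,0,0],"turn": 0,"fingers": 0.75},
    {"travel": [-0.025,0,0],"turn": 0,"fingers": 0.75},
    {"travel": [0,0,0],"turn": 0,"fingers": 0.75},
  ],
)

```text
t: 14.2
position: [0.5933, -0.2267, 0.1936]
orientation: [1.12, 1.259, -1.118]
wrist_force: [0.4, 0.6, -0.5]
opening: 0.0684
```

```bash
python3 - <<'E'
from meas import *
for n in ('scene','top'):
    im=get_image(n)
    for b in ((.5,.66,-.2,-.12),(.55,.66,-.255,-.2)):
        q,m=pts(im,b,.028,.06); print(n,rect(q) if len(q)>4 else len(q))
    if n=='scene':
        c=im['frame'][160:340,120:320]; cv2.imwrite('pics/s8c.png',cv2.resize(c[:,:,::-1],None,fx=3,fy=3))
E
python3 go.py .383,-.231,.19
```

```text
scene (array([ 586. , -166.7]), array([34.6, 35.6]), 88.1)
scene (array([ 595.3, -224.9]), array([34.2, 35.7]), 57.0)
top (array([ 584.3, -166.4]), array([35.3, 34.8]), 82.3)
top 0
t 14.30 p [ 0.5919 -0.2262  0.1905] jaw 6.94 tilt 0.02 open 0.0682 F [ 0.3  0.1 -0.3] q [-0.4   0.34  1.9  -0.    0.91 -0.52]
.383,-.231,.19 [ 0.0004 -0.208  -0.0205]
```

View pics/s8c.png

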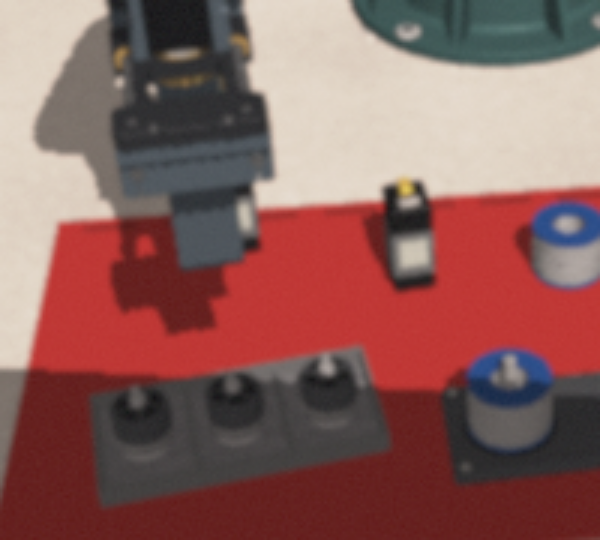

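Both motors are in. The three black/teal blocks are pack_a (408,240 in this crop), pack_b (245,220, partly hidden) and the turquoise look-alike behind the gripper. Pack_b at top pixel (419,276) is black, standing on the mat and matches the description; the turquoise one at (432,317) is off the mat (both confirmed in the earlier enlarged crop). Next I'll pick up pack_b.

Request:
carry_out(
  plan=[
    {"travel": [0,-0.052,-0.0052],"turn": 0,"fingers": 0.75},
    {"travel": [0,-0.052,-0.0051],"turn": 0,"fingers": 0.75},
    {"travel": [0,-0.052,-0.0051],"turn": 0,"fingers": 0.75},
    {"travel": [0,-0.052,-0.0051],"turn": 0,"fingers": 0.75},
    {"travel": [0,0,0],"turn": 0,"fingers": 0.75},
    {"travel": [0,0,0],"turn": 0,"fingers": 0.75},
    {"travel": [0,0,0],"turn": 0,"fingers": 0.75},
  ],
)

```text
t: 15.18
position: [0.384, -0.2311, 0.1901]
orientation: [1.119, 1.265, -1.119]
wrist_force: [0.8, -1.0, -0.2]
opening: 0.0684
```

```bash
python3 go.py .384,-.231,.069;  python3 - <<'E'
from meas import *
im=get_image('scene')
c=im['frame'][110:270,120:320]; cv2.imwrite('pics/s9c.png',cv2.resize(c[:,:,::-1],None,fx=3,fy=3))
E
```

```text
t 15.18 p [ 0.384  -0.2311  0.1901] jaw 6.97 tilt 0.01 open 0.0684 F [ 0.8 -1.  -0.2] q [-0.59  0.05  2.26  0.    0.84 -0.72]
.384,-.231,.069 [ 1.211e-01  0.000e+00 -1.000e-04]
```

View pics/s9c.png

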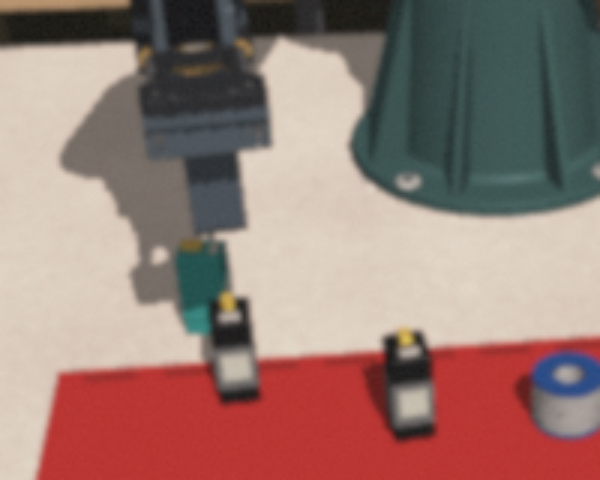

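The gripper is above pack_b, the black block on the mat at (232,350). The turquoise one is behind it at (200,285).

Request:
carry_out(
  plan=[
    {"travel": [0.04,0,0],"turn": 0,"fingers": 0.75},
    {"travel": [0.04,0,0],"turn": 0,"fingers": 0.75},
    {"travel": [0.03,0,0],"turn": 0,"fingers": 0.75},
    {"travel": [0.011,0,0],"turn": 0,"fingers": 0.75},
    {"travel": [0,0,0],"turn": 0,"fingers": 0.75},
    {"travel": [0,0,0],"turn": 0,"fingers": 0.75},
  ],
)

```text
t: 15.98
position: [0.3839, -0.2314, 0.0702]
orientation: [1.119, 1.263, -1.119]
wrist_force: [0.6, 0.8, -0.3]
opening: 0.0686
```

Request:
carry_out(
  plan=[
    {"travel": [0,0,0],"turn": 0,"fingers": 0.55},
    {"travel": [0,0,0],"turn": 0,"fingers": 0.45},
    {"travel": [0,0,0],"turn": 0,"fingers": 0.38},
    {"travel": [0,0,0],"turn": 0,"fingers": 0},
    {"travel": [0,0,0],"turn": 0,"fingers": 0},
  ],
)

```text
t: 16.6
position: [0.3832, -0.2311, 0.0694]
orientation: [1.12, 1.264, -1.12]
wrist_force: [-2.1, -0.1, 6.4]
opening: 0.036
```

```bash
python3 go.py ;  python3 - <<'E'
from meas import *
im=get_image('scene')
c=im['frame'][110:270,120:320]; cv2.imwrite('pics/s10c.png',cv2.resize(c[:,:,::-1],None,fx=3,fy=3))
E
```

```text
t 16.60 p [ 0.3832 -0.2311  0.0694] jaw 6.94 tilt 0.0 open 0.036 F [-2.1 -0.1  6.4] q [-0.59  0.29  2.28 -0.    0.56 -0.72]
```

View pics/s10c.png

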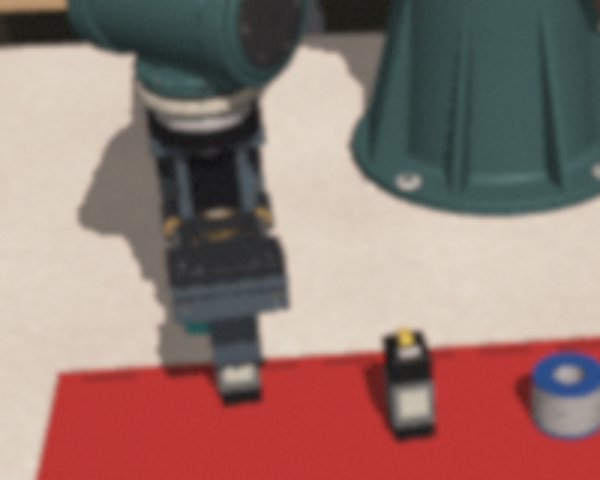

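Request:
carry_out(
  plan=[
    {"travel": [-0.015,0,0],"turn": 0,"fingers": 0},
    {"travel": [-0.035,0,0],"turn": 0,"fingers": 0},
    {"travel": [-0.04,0,0],"turn": 0,"fingers": 0},
    {"travel": [-0.04,0,0],"turn": 0,"fingers": 0},
    {"travel": [0,0,0],"turn": 0,"fingers": 0},
    {"travel": [0,0.0142,-0.024],"turn": 0,"fingers": 0},
    {"travel": [0,0.0284,-0.048],"turn": 0,"fingers": 0},
    {"travel": [0,0.0284,-0.048],"turn": 0,"fingers": 0},
  ],
)

```text
t: 17.65
position: [0.439, -0.1019, 0.1987]
orientation: [1.12, 1.264, -1.121]
wrist_force: [0.9, -1.0, -1.7]
opening: 0.0358
```

Request:
carry_out(
  plan=[
    {"travel": [0,0.0284,-0.048],"turn": 0,"fingers": 0},
    {"travel": [0,0.0284,-0.048],"turn": 0,"fingers": 0},
    {"travel": [0,0.0284,-0.048],"turn": 0,"fingers": 0},
    {"travel": [0,0.0284,-0.048],"turn": 0,"fingers": 0},
    {"travel": [0,0.0284,-0.048],"turn": 0,"fingers": 0},
    {"travel": [0,0.0284,-0.048],"turn": 0,"fingers": 0},
    {"travel": [0,0.0284,-0.048],"turn": 0,"fingers": 0},
    {"travel": [0,0.0142,-0.024],"turn": 0,"fingers": 0},
  ],
)

```text
t: 18.65
position: [0.6071, 0.282, 0.1979]
orientation: [1.118, 1.265, -1.12]
wrist_force: [0.3, -0.5, -1.9]
opening: 0.0354
```

Request:
carry_out(
  plan=[
    {"travel": [0,0,0],"turn": 0,"fingers": 0},
    {"travel": [0,0,0],"turn": 0,"fingers": 0},
  ],
)

```text
t: 18.9
position: [0.6063, 0.279, 0.1983]
orientation: [1.118, 1.265, -1.121]
wrist_force: [0.1, 0.0, -2.0]
opening: 0.0358
```

```bash
python3 go.py .607,.281,.0775;  python3 - <<'E'
from meas import *
im=get_image('scene')
c=im['frame'][110:310,360:560]; cv2.imwrite('pics/s11c.png',cv2.resize(c[:,:,::-1],None,fx=3,fy=3))
E
```

```text
t 18.90 p [0.6063 0.279  0.1983] jaw 6.94 tilt 0.1 open 0.0358 F [ 0.1  0.  -2. ] q [ 0.4   0.38  1.82 -0.    0.94  0.28]
.607,.281,.0775 [ 0.1208  0.0012 -0.002 ]
```

View pics/s11c.png

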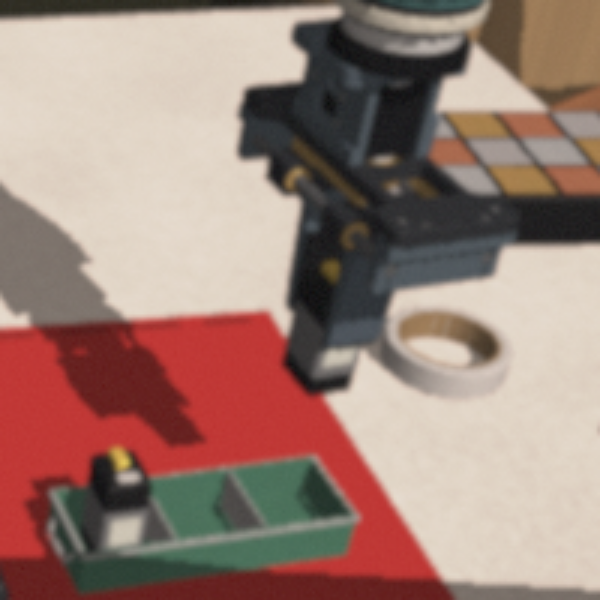

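Pack_b is held upright at (320,350). Lowering toward the end bay at (295,490).

Request:
carry_out(
  plan=[
    {"travel": [0.03,0.0012,-0.002],"turn": 0,"fingers": 0},
    {"travel": [0.03,0,0],"turn": 0,"fingers": 0},
    {"travel": [0.025,0,0],"turn": 0,"fingers": 0},
    {"travel": [0,0,0],"turn": 0,"fingers": 0},
  ],
)

```text
t: 19.45
position: [0.6067, 0.2804, 0.1126]
orientation: [1.118, 1.265, -1.123]
wrist_force: [-0.0, -0.1, -0.9]
opening: 0.0358
```

```bash
python3 go.py .607,.281,.0775;  python3 - <<'E'
from meas import *
im=get_image('scene')
c=im['frame'][150:310,360:520]; cv2.imwrite('pics/s12c.png',cv2.resize(c[:,:,::-1],None,fx=3.5,fy=3.5))
E
```

```text
t 19.45 p [0.6067 0.2804 0.1126] jaw 6.89 tilt 0.21 open 0.0358 F [-0.  -0.1 -0.9] q [ 0.4   0.49  1.84 -0.    0.81  0.28]
.607,.281,.0775 [ 0.0351  0.0005 -0.0005]
```

View pics/s12c.png

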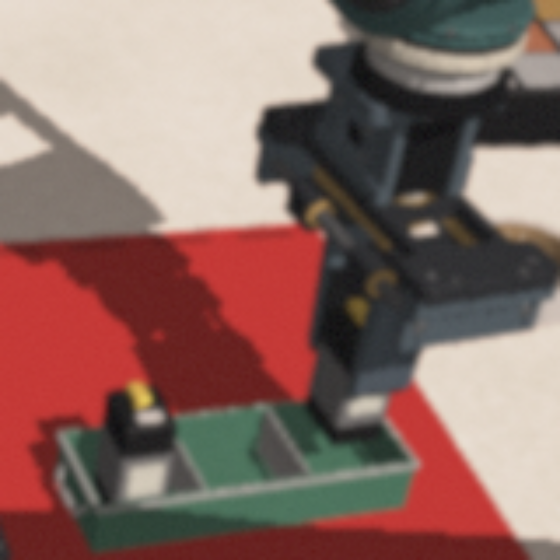

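The pack's foot is just above the end bay and clear of its walls. Going down.

Request:
carry_out(
  plan=[
    {"travel": [0.02,0,0],"turn": 0,"fingers": 0},
    {"travel": [0.015,0,0],"turn": 0,"fingers": 0},
    {"travel": [0.002,0,0],"turn": 0,"fingers": 0},
    {"travel": [0,0,0],"turn": 0,"fingers": 0},
  ],
)

```text
t: 20.0
position: [0.6081, 0.2819, 0.0771]
orientation: [1.119, 1.264, -1.12]
wrist_force: [0.3, 0.0, -2.6]
opening: 0.036
```

Request:
carry_out(
  plan=[
    {"travel": [0.0015,0,0],"turn": 0,"fingers": 0},
    {"travel": [0.0015,0,0],"turn": 0,"fingers": 0},
    {"travel": [0,0,0],"turn": 0,"fingers": 0},
  ],
)

```text
t: 20.38
position: [0.6081, 0.2819, 0.0743]
orientation: [1.12, 1.264, -1.119]
wrist_force: [-0.8, -0.6, -1.7]
opening: 0.036
```

Request:
carry_out(
  plan=[
    {"travel": [0.001,0,0],"turn": 0,"fingers": 0},
    {"travel": [0.001,0,0],"turn": 0,"fingers": 0},
    {"travel": [0,0,0],"turn": 0,"fingers": 0},
  ],
)

```text
t: 20.75
position: [0.608, 0.2818, 0.0721]
orientation: [1.119, 1.264, -1.12]
wrist_force: [0.7, -1.0, -2.0]
opening: 0.0359
```

Request:
carry_out(
  plan=[
    {"travel": [0.001,0,0],"turn": 0,"fingers": 0},
    {"travel": [0,0,0],"turn": 0,"fingers": 0},
  ],
)

```text
t: 21.0
position: [0.6082, 0.2819, 0.0714]
orientation: [1.12, 1.264, -1.119]
wrist_force: [-1.4, -0.3, 1.3]
opening: 0.0357
```

Request:
carry_out(
  plan=[
    {"travel": [0.0006,0,0],"turn": 0,"fingers": 0},
    {"travel": [0,0,0],"turn": 0,"fingers": 0.45},
    {"travel": [0,0,0],"turn": 0,"fingers": 0.6},
    {"travel": [0,0,0],"turn": 0,"fingers": 0.75},
    {"travel": [-0.03,0,0],"turn": 0,"fingers": 0.75},
    {"travel": [-0.05,0,0],"turn": 0,"fingers": 0.75},
    {"travel": [-0.05,0,0],"turn": 0,"fingers": 0.75},
    {"travel": [0,0,0],"turn": 0,"fingers": 0.75},
  ],
)

```text
t: 22.0
position: [0.61, 0.2827, 0.2049]
orientation: [1.124, 1.261, -1.114]
wrist_force: [0.6, 0.1, 0.2]
opening: 0.0685
```

```bash
python3 - <<'E'
from meas import *
im=get_image('scene')
q,m=pts(im,(.55,.66,.24,.32),.062,.09); print(rect(q))
c=im['frame'][110:310,360:560]; cv2.imwrite('pics/s13c.png',cv2.resize(c[:,:,::-1],None,fx=3,fy=3))
E
python3 go.py .4435,-.107,.19 .4435,-.107,.069
```

```text
(array([610.9, 280.9]), array([41.9, 31.5]), 7.0)
t 22.05 p [0.6089 0.2822 0.2024] jaw 6.94 tilt 0.19 open 0.0681 F [-0.2 -0.4 -0.4] q [0.4  0.38 1.81 0.   0.95 0.28]
.4435,-.107,.19 [ 0.0114 -0.2112  0.3664]
.4435,-.107,.069 [ 1.21e-01 -4.00e-04  1.00e-04]
```

View pics/s13c.png

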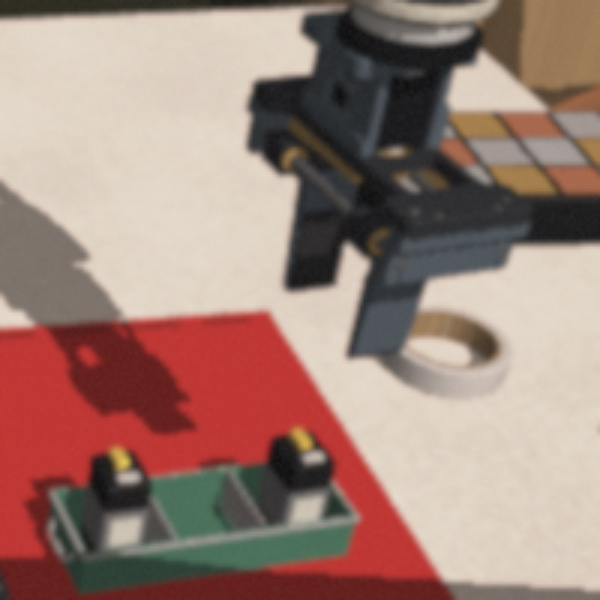

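Pack_b stands upright in the end bay (300,475). Next is pack_a.

Request:
carry_out(
  plan=[
    {"travel": [0,-0.0264,0.0458],"turn": 0,"fingers": 0.75},
    {"travel": [0,-0.0264,0.0458],"turn": 0,"fingers": 0.75},
    {"travel": [0,-0.0264,0.0458],"turn": 0,"fingers": 0.75},
    {"travel": [0,-0.0264,0.0458],"turn": 0,"fingers": 0.75},
    {"travel": [0,-0.0264,0.0458],"turn": 0,"fingers": 0.75},
    {"travel": [0,-0.0264,0.0458],"turn": 0,"fingers": 0.75},
    {"travel": [0,-0.0264,0.0458],"turn": 0,"fingers": 0.75},
    {"travel": [0,-0.0264,0.0458],"turn": 0,"fingers": 0.75},
  ],
)

```text
t: 23.05
position: [0.4412, -0.1085, 0.1995]
orientation: [1.119, 1.266, -1.12]
wrist_force: [1.4, -0.3, 0.2]
opening: 0.0687
```

Request:
carry_out(
  plan=[
    {"travel": [0.0114,0,0],"turn": 0,"fingers": 0.75},
    {"travel": [0,0,0],"turn": 0,"fingers": 0.75},
    {"travel": [0,0,0],"turn": 0,"fingers": 0.75},
  ],
)

```text
t: 23.42
position: [0.4429, -0.1065, 0.1888]
orientation: [1.118, 1.266, -1.119]
wrist_force: [0.3, 0.1, -0.2]
opening: 0.0685
```

```bash
python3 - <<'E'
from meas import *
im=get_image('scene')
q,m=pts(im,(.4,.5,-.15,-.06),.062,.086); print(rect(q))
c=im['frame'][110:310,160:360]; cv2.imwrite('pics/s14c.png',cv2.resize(c[:,:,::-1],None,fx=3,fy=3))
E
python3 go.py .4435,-.107,.069
```

```text
(array([ 444.9, -106.4]), array([39.4, 30.6]), 9.4)
t 23.48 p [ 0.443  -0.1065  0.1891] jaw 7.03 tilt 0.03 open 0.0683 F [-0.7  1.1 -0.3] q [-0.29  0.06  2.24  0.    0.84 -0.41]
.4435,-.107,.069 [0.1201 0.0005 0.0006]
```

View pics/s14c.png

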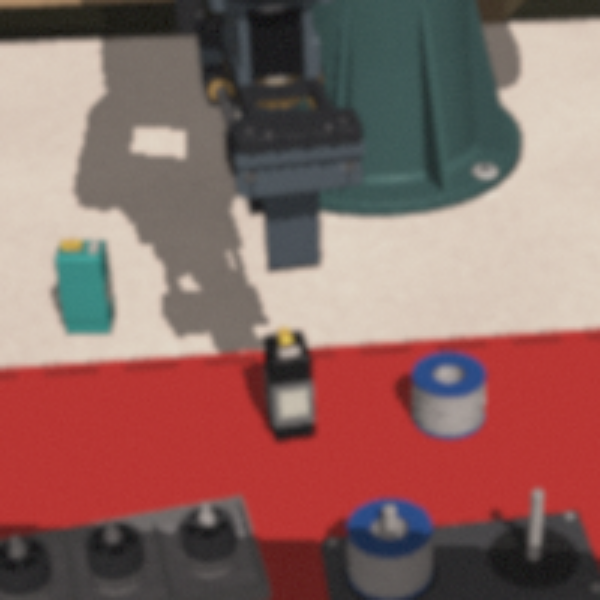

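The gripper is above pack_a (290,385). The turquoise look-alike at (83,290) is well clear.

Request:
carry_out(
  plan=[
    {"travel": [0.04,0.0005,0.0006],"turn": 0,"fingers": 0.75},
    {"travel": [0.04,0,0],"turn": 0,"fingers": 0.75},
    {"travel": [0.03,0,0],"turn": 0,"fingers": 0.75},
    {"travel": [0.01,0,0],"turn": 0,"fingers": 0.75},
    {"travel": [0,0,0],"turn": 0,"fingers": 0.75},
    {"travel": [0,0,0],"turn": 0,"fingers": 0.75},
  ],
)

```text
t: 24.22
position: [0.4441, -0.108, 0.0703]
orientation: [1.12, 1.263, -1.118]
wrist_force: [-0.5, 0.5, 0.5]
opening: 0.0685
```

Request:
carry_out(
  plan=[
    {"travel": [0,0,0],"turn": 0,"fingers": 0.55},
    {"travel": [0,0,0],"turn": 0,"fingers": 0.45},
    {"travel": [0,0,0],"turn": 0,"fingers": 0.38},
    {"travel": [0,0,0],"turn": 0,"fingers": 0},
    {"travel": [0,0,0],"turn": 0,"fingers": 0},
  ],
)

```text
t: 24.85
position: [0.4432, -0.1079, 0.0693]
orientation: [1.119, 1.264, -1.12]
wrist_force: [-2.2, -0.4, 6.0]
opening: 0.036
```

```bash
python3 go.py .4435,-.107,.2 .611,.2185,.2
```

```text
t 24.85 p [ 0.4432 -0.1079  0.0693] jaw 6.94 tilt 0.01 open 0.036 F [-2.2 -0.4  6. ] q [-0.29  0.3   2.27 -0.    0.57 -0.41]
.4435,-.107,.2 [-0.1307  0.0004 -0.0009]
.611,.2185,.2 [-0.      0.2056 -0.3029]
```

Request:
carry_out(
  plan=[
    {"travel": [-0.015,0,0],"turn": 0,"fingers": 0},
    {"travel": [-0.035,0,0],"turn": 0,"fingers": 0},
    {"travel": [-0.04,0,0],"turn": 0,"fingers": 0},
    {"travel": [-0.04,0,0],"turn": 0,"fingers": 0},
    {"travel": [0,0,0],"turn": 0,"fingers": 0},
    {"travel": [0,0.0147,-0.0217],"turn": 0,"fingers": 0},
    {"travel": [0,0.0294,-0.0434],"turn": 0,"fingers": 0},
    {"travel": [0,0.0294,-0.0434],"turn": 0,"fingers": 0},
  ],
)

```text
t: 25.85
position: [0.5031, 0.0099, 0.1986]
orientation: [1.12, 1.264, -1.121]
wrist_force: [0.9, -0.8, -2.1]
opening: 0.0359
```

Request:
carry_out(
  plan=[
    {"travel": [0,0.0294,-0.0434],"turn": 0,"fingers": 0},
    {"travel": [0,0.0294,-0.0434],"turn": 0,"fingers": 0},
    {"travel": [0,0.0294,-0.0434],"turn": 0,"fingers": 0},
    {"travel": [0,0.0294,-0.0434],"turn": 0,"fingers": 0},
    {"travel": [0,0.0145,-0.0217],"turn": 0,"fingers": 0},
    {"travel": [0,0,0],"turn": 0,"fingers": 0},
    {"travel": [0,0,0],"turn": 0,"fingers": 0},
  ],
)

```text
t: 26.72
position: [0.6098, 0.2179, 0.1984]
orientation: [1.118, 1.265, -1.121]
wrist_force: [-0.4, -0.5, -1.4]
opening: 0.0359
```

```bash
python3 go.py .611,.2195,.112
python3 - <<'E'
from meas import *
im=get_image('scene')
c=im['frame'][110:310,360:560]; cv2.imwrite('pics/s15c.png',cv2.resize(c[:,:,::-1],None,fx=3,fy=3))
E
```

```text
t 26.73 p [0.6098 0.2179 0.1984] jaw 6.94 tilt 0.09 open 0.0359 F [-0.4 -0.5 -1.4] q [ 0.31  0.35  1.86 -0.    0.93  0.19]
.611,.2195,.112 [ 0.0863  0.0015 -0.0015]
```

View pics/s15c.png

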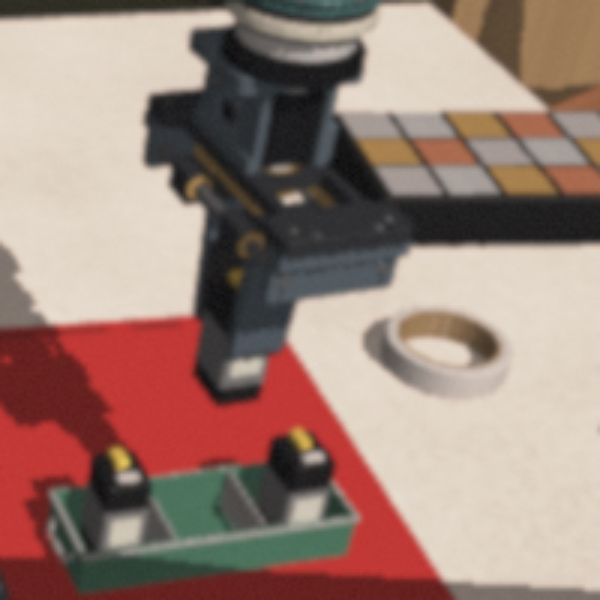

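Pack_a hangs upright (235,365) over the free middle bay (205,500). Lowering between the two neighbours.

Request:
carry_out(
  plan=[
    {"travel": [0.03,0.0015,-0.0015],"turn": 0,"fingers": 0},
    {"travel": [0.03,0,0],"turn": 0,"fingers": 0},
    {"travel": [0.026,0,0],"turn": 0,"fingers": 0},
    {"travel": [0,0,0],"turn": 0,"fingers": 0},
  ],
)

```text
t: 27.28
position: [0.6105, 0.2189, 0.1116]
orientation: [1.118, 1.265, -1.123]
wrist_force: [0.0, -0.3, -1.5]
opening: 0.0358
```

Request:
carry_out(
  plan=[
    {"travel": [0.02,0,0],"turn": 0,"fingers": 0},
    {"travel": [0.015,0,0],"turn": 0,"fingers": 0},
    {"travel": [0.002,0,0],"turn": 0,"fingers": 0},
    {"travel": [0,0,0],"turn": 0,"fingers": 0},
  ],
)

```text
t: 27.78
position: [0.612, 0.2202, 0.0763]
orientation: [1.119, 1.264, -1.119]
wrist_force: [0.2, 0.7, -1.3]
opening: 0.0361
```

```bash
python3 go.py .611,.2195,.0714
python3 - <<'E'
from meas import *
im=get_image('scene')
c=im['frame'][150:310,360:520]; cv2.imwrite('pics/s16c.png',cv2.resize(c[:,:,::-1],None,fx=3.5,fy=3.5))
E
```

```text
t 27.77 p [0.612  0.2202 0.0763] jaw 6.94 tilt 0.0 open 0.0361 F [ 0.2  0.7 -1.3] q [ 0.31  0.52  1.88 -0.    0.74  0.19]
.611,.2195,.0714 [ 0.0049 -0.0011  0.0006]
```

View pics/s16c.png

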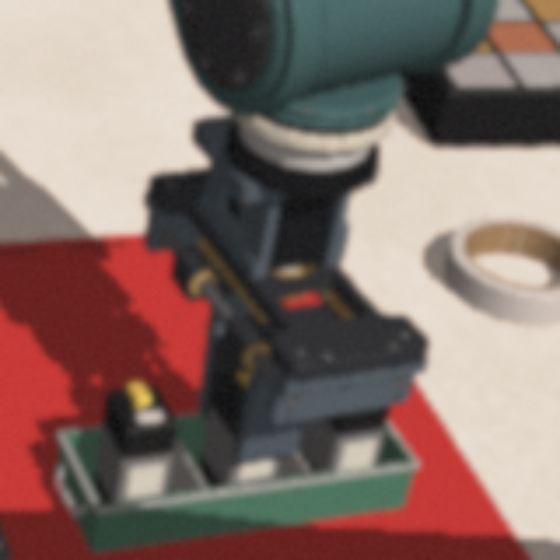

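In the middle bay (255,465), a few mm above the floor.

Request:
carry_out(
  plan=[
    {"travel": [0.002,0,0],"turn": 0,"fingers": 0},
    {"travel": [0.001,0,0],"turn": 0,"fingers": 0},
    {"travel": [0.001,0,0],"turn": 0,"fingers": 0},
    {"travel": [0,0,0],"turn": 0,"fingers": 0},
  ],
)

```text
t: 28.32
position: [0.6119, 0.2201, 0.0722]
orientation: [1.119, 1.264, -1.12]
wrist_force: [-0.4, 0.7, -1.7]
opening: 0.0356
```

Request:
carry_out(
  plan=[
    {"travel": [0.001,0,0],"turn": 0,"fingers": 0},
    {"travel": [0.0005,0,0],"turn": 0,"fingers": 0},
    {"travel": [0,0,0],"turn": 0,"fingers": 0},
  ],
)

```text
t: 28.7
position: [0.612, 0.2202, 0.0713]
orientation: [1.119, 1.264, -1.12]
wrist_force: [-4.0, -1.2, 8.4]
opening: 0.0355
```

Request:
carry_out(
  plan=[
    {"travel": [0,0,0],"turn": 0,"fingers": 0.45},
    {"travel": [0,0,0],"turn": 0,"fingers": 0.6},
    {"travel": [0,0,0],"turn": 0,"fingers": 0.75},
    {"travel": [-0.03,0,0],"turn": 0,"fingers": 0.75},
    {"travel": [-0.05,0,0],"turn": 0,"fingers": 0.85},
    {"travel": [-0.05,0,0],"turn": 0,"fingers": 0.9},
    {"travel": [0,0,0],"turn": 0,"fingers": 0.9},
  ],
)

```text
t: 29.58
position: [0.6139, 0.2208, 0.2049]
orientation: [1.124, 1.261, -1.114]
wrist_force: [0.4, 0.0, -0.2]
opening: 0.0819
```

```bash
python3 - <<'E'
from meas import *
im=get_image('scene')
for b in ((.55,.66,.24,.32),(.55,.66,.19,.25)):
    q,m=pts(im,b,.062,.09); print(rect(q))
q,m=pts(im,(.4,.5,-.05,.06),.035,.06); print(rect(q))
c=im['frame'][110:310,360:560]; cv2.imwrite('pics/s17c.png',cv2.resize(c[:,:,::-1],None,fx=3,fy=3))
E
python3 go.py .4445,.008,.17 .4445,.008,.039
```

```text
(array([610.9, 281. ]), array([38.2, 31.7]), 8.4)
(array([615.1, 220.8]), array([39.7, 30.5]), 6.7)
(array([444.9,   8.4]), array([50.2, 57.8]), 81.1)
t 29.62 p [0.6128 0.2204 0.2024] jaw 6.94 tilt 0.18 open 0.082 F [-0.5 -0.8 -0.5] q [0.31 0.35 1.86 0.   0.94 0.19]
.4445,.008,.17 [ 0.0317 -0.1928  0.1906]
.4445,.008,.039 [ 1.31e-01 -4.00e-04  1.00e-04]
```

View pics/s17c.png

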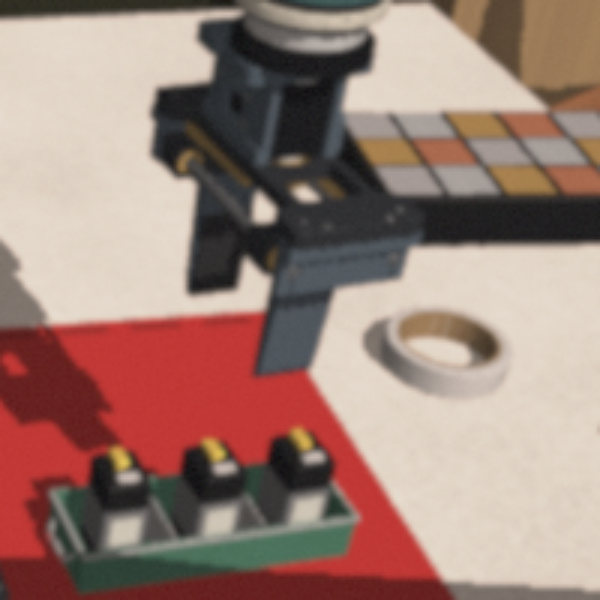

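All three packs are upright in the box. Next is the reel.

Request:
carry_out(
  plan=[
    {"travel": [0,-0.0386,0.0381],"turn": 0,"fingers": 0.9},
    {"travel": [0,-0.0386,0.0381],"turn": 0,"fingers": 0.9},
    {"travel": [0,-0.0386,0.0381],"turn": 0,"fingers": 0.9},
    {"travel": [0,-0.0386,0.0381],"turn": 0,"fingers": 0.9},
    {"travel": [0.0317,-0.0384,0.0382],"turn": 0,"fingers": 0.9},
    {"travel": [0,0,0],"turn": 0,"fingers": 0.9},
    {"travel": [0,0,0],"turn": 0,"fingers": 0.9},
    {"travel": [0,0,0],"turn": 0,"fingers": 0.9},
  ],
)

```text
t: 30.62
position: [0.4446, 0.0084, 0.1694]
orientation: [1.119, 1.264, -1.118]
wrist_force: [-0.6, 0.4, 1.2]
opening: 0.082
```

```bash
python3 go.py .4445,.008,.037
```

```text
t 30.62 p [0.4446 0.0084 0.1694] jaw 6.99 tilt 0.03 open 0.082 F [-0.6  0.4  1.2] q [-0.03  0.08  2.27  0.    0.79 -0.16]
.4445,.008,.037 [ 0.1324 -0.0002  0.0004]
```

Request:
carry_out(
  plan=[
    {"travel": [0.045,0,0.0004],"turn": 0,"fingers": 0.9},
    {"travel": [0.045,0,0],"turn": 0,"fingers": 0.9},
    {"travel": [0.03,0,0],"turn": 0,"fingers": 0.9},
    {"travel": [0.0124,0,0],"turn": 0,"fingers": 0.9},
    {"travel": [0,0,0],"turn": 0,"fingers": 0.9},
    {"travel": [0,0,0],"turn": 0,"fingers": 0.9},
  ],
)

```text
t: 31.38
position: [0.4446, 0.0076, 0.0378]
orientation: [1.12, 1.263, -1.118]
wrist_force: [0.8, 0.5, -0.0]
opening: 0.0817
```

Request:
carry_out(
  plan=[
    {"travel": [0,0,0],"turn": 0,"fingers": 0.7},
    {"travel": [0,0,0],"turn": 0,"fingers": 0.58},
    {"travel": [0,0,0],"turn": 0,"fingers": 0},
    {"travel": [0,0,0],"turn": 0,"fingers": 0},
    {"travel": [0,0,0],"turn": 0,"fingers": 0},
  ],
)

```text
t: 32.0
position: [0.4439, 0.0074, 0.037]
orientation: [1.12, 1.264, -1.119]
wrist_force: [-1.9, 0.1, 7.1]
opening: 0.0523
```

```bash
python3 go.py .4445,.008,.2 .613,.0405,.2
```

```text
t 32.00 p [0.4439 0.0074 0.037 ] jaw 6.94 tilt 0.01 open 0.0523 F [-1.9  0.1  7.1] q [-0.04  0.36  2.29 -0.    0.49 -0.16]
.4445,.008,.2 [-0.163   0.0007 -0.0005]
.613,.0405,.2 [ 0.      0.1712 -0.0119]
```

Request:
carry_out(
  plan=[
    {"travel": [-0.015,0,0],"turn": 0,"fingers": 0},
    {"travel": [-0.035,0,0],"turn": 0,"fingers": 0},
    {"travel": [-0.04,0,0],"turn": 0,"fingers": 0},
    {"travel": [-0.03,0,0],"turn": 0,"fingers": 0},
    {"travel": [0,0,0],"turn": 0,"fingers": 0},
  ],
)

```text
t: 32.62
position: [0.445, 0.0074, 0.1592]
orientation: [1.121, 1.26, -1.116]
wrist_force: [-0.2, 0.5, -2.1]
opening: 0.0522
```

```bash
python3 go.py
python3 - <<'E'
from meas import *
im=get_image('scene')
q,m=pts(im,(.4,.47,-.05,.06),.10,.14);
c=im['frame'][110:310,240:440]; cv2.imwrite('pics/s18c.png',cv2.resize(c[:,:,::-1],None,fx=3,fy=3))
E
```

```text
t 32.62 p [0.445  0.0074 0.1592] jaw 6.94 tilt 0.26 open 0.0522 F [-0.2  0.5 -2.1] q [-0.04  0.1   2.28 -0.    0.76 -0.16]
```

View pics/s18c.png

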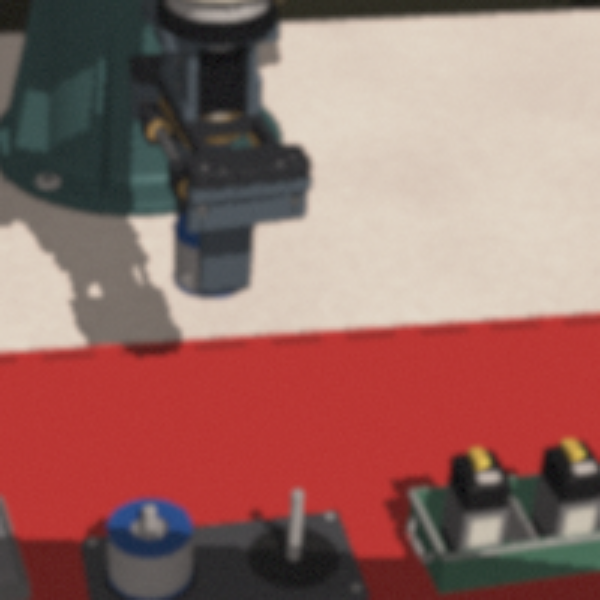

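The reel is centred in the grip (213,250) and level. The spindle is free at (297,525). Moving above it.

Request:
carry_out(
  plan=[
    {"travel": [0,0.025,-0.002],"turn": 0,"fingers": 0},
    {"travel": [0,0.042,-0.003],"turn": 0,"fingers": 0},
    {"travel": [0,0.042,-0.003],"turn": 0,"fingers": 0},
    {"travel": [0,0.037,-0.002],"turn": 0,"fingers": 0},
    {"travel": [0,0.025,-0.002],"turn": 0,"fingers": 0},
    {"travel": [0,0,0],"turn": 0,"fingers": 0},
    {"travel": [0,0,0],"turn": 0,"fingers": 0},
  ],
)

```text
t: 33.55
position: [0.6107, 0.0399, 0.1554]
orientation: [1.118, 1.266, -1.121]
wrist_force: [-0.1, -0.3, -2.2]
opening: 0.0523
```

```bash
python3 go.py .613,.040,.11
python3 - <<'E'
from meas import *
im=get_image('scene')
P,m=pts(im,(.57,.66,-.02,.1),.12,.165); print(len(P),P.min(0),P.max(0))
c=im['frame'][150:310,280:440]; cv2.imwrite('pics/s19c.png',cv2.resize(c[:,:,::-1],None,fx=3.5,fy=3.5))
t=get_image('top');c=t['frame'][120:240,250:390]; cv2.imwrite('pics/t19c.png',cv2.resize(c[:,:,::-1],None,fx=4,fy=4))
E
```

```text
t 33.55 p [0.6107 0.0399 0.1554] jaw 6.94 tilt 0.14 open 0.0523 F [-0.1 -0.3 -2.2] q [ 0.03  0.36  1.95 -0.    0.84 -0.09]
.613,.040,.11 [0.0454 0.0024 0.0002]
602 [0.57787435 0.01407337 0.12084523] [0.65292309 0.06305139 0.16498018]
```

View pics/s19c.png

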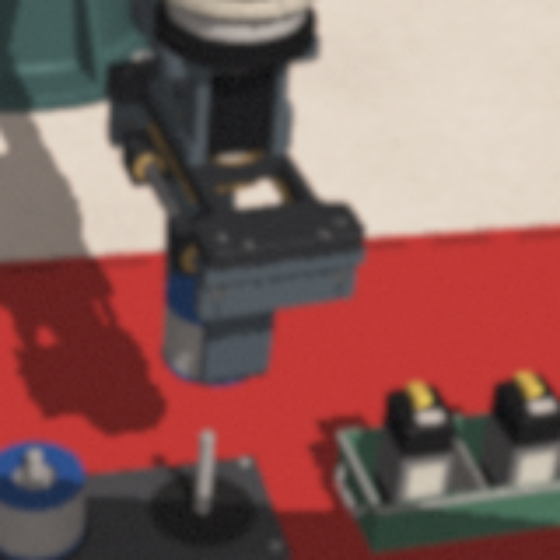

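View pics/t19c.png

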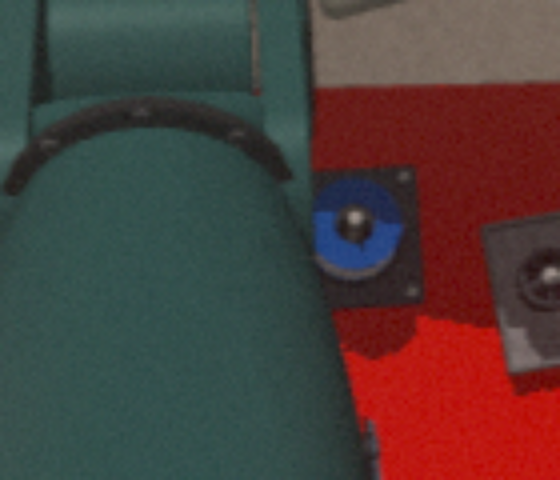

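Request:
carry_out(
  plan=[
    {"travel": [0.025,0.0024,0],"turn": 0,"fingers": 0},
    {"travel": [0.02,0,0],"turn": 0,"fingers": 0},
    {"travel": [0,0,0],"turn": 0,"fingers": 0},
    {"travel": [0.01,0,0],"turn": 0,"fingers": 0},
    {"travel": [0.005,0,0],"turn": 0,"fingers": 0},
    {"travel": [0,0,0],"turn": 0,"fingers": 0},
  ],
)

```text
t: 34.4
position: [0.6143, 0.0403, 0.0966]
orientation: [1.119, 1.264, -1.12]
wrist_force: [-0.8, 0.2, -1.8]
opening: 0.0526
```

```bash
python3 go.py .613,.040,.049
python3 - <<'E'
from meas import *
im=get_image('scene')
c=im['frame'][180:320,280:420]; cv2.imwrite('pics/s20c.png',cv2.resize(c[:,:,::-1],None,fx=4,fy=4))
E
```

```text
t 34.40 p [0.6143 0.0403 0.0966] jaw 6.94 tilt 0.02 open 0.0526 F [-0.8  0.2 -1.8] q [ 0.03  0.45  1.95 -0.    0.74 -0.09]
.613,.040,.049 [ 0.0476 -0.0014  0.0001]
```

View pics/s20c.png

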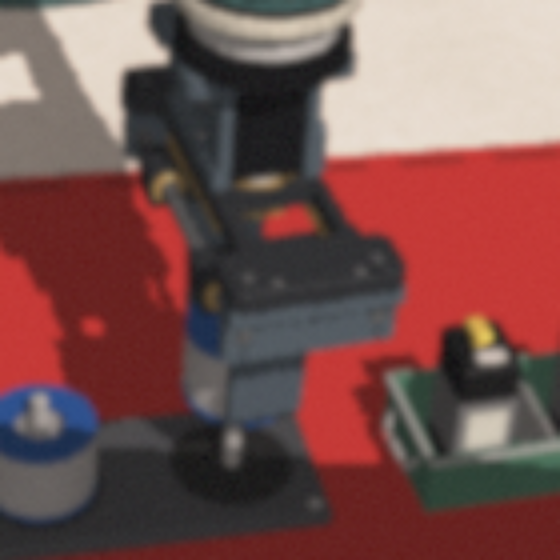

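The spindle enters under the middle of the reel (232,450) without contact force. Going down.

Request:
carry_out(
  plan=[
    {"travel": [0.02,-0.001,0.001],"turn": 0,"fingers": 0},
    {"travel": [0.015,0,0],"turn": 0,"fingers": 0},
    {"travel": [0.008,0,0],"turn": 0,"fingers": 0},
    {"travel": [0.002,0,0],"turn": 0,"fingers": 0},
    {"travel": [0,0,0],"turn": 0,"fingers": 0},
  ],
)

```text
t: 35.08
position: [0.6137, 0.0392, 0.0518]
orientation: [1.119, 1.264, -1.119]
wrist_force: [0.2, 0.3, -1.2]
opening: 0.0526
```

Request:
carry_out(
  plan=[
    {"travel": [0.0015,0,0],"turn": 0,"fingers": 0},
    {"travel": [0.001,0,0],"turn": 0,"fingers": 0},
    {"travel": [0,0,0],"turn": 0,"fingers": 0},
  ],
)

```text
t: 35.45
position: [0.6136, 0.0392, 0.0494]
orientation: [1.119, 1.264, -1.119]
wrist_force: [0.3, -1.2, -1.3]
opening: 0.0525
```

Request:
carry_out(
  plan=[
    {"travel": [0.001,0,0],"turn": 0,"fingers": 0},
    {"travel": [0.001,0,0],"turn": 0,"fingers": 0},
    {"travel": [0,0,0],"turn": 0,"fingers": 0},
  ],
)

```text
t: 35.83
position: [0.6135, 0.0392, 0.0472]
orientation: [1.119, 1.264, -1.12]
wrist_force: [-0.6, -0.1, -2.1]
opening: 0.0525
```

Request:
carry_out(
  plan=[
    {"travel": [0.001,0,0],"turn": 0,"fingers": 0},
    {"travel": [0,0,0],"turn": 0,"fingers": 0},
  ],
)

```text
t: 36.08
position: [0.6136, 0.0392, 0.047]
orientation: [1.119, 1.264, -1.12]
wrist_force: [-6.7, -0.7, 13.3]
opening: 0.0525
```

Contact at the expected height. Releasing, rising and moving aside to clear the top view.

Request:
carry_out(
  plan=[
    {"travel": [0,0,0],"turn": 0,"fingers": 0.7},
    {"travel": [0,0,0],"turn": 0,"fingers": 0.9},
    {"travel": [0,0,0],"turn": 0,"fingers": 0.9},
    {"travel": [-0.03,0,0],"turn": 0,"fingers": 0.9},
    {"travel": [-0.05,0,0],"turn": 0,"fingers": 0.9},
    {"travel": [-0.05,0,0],"turn": 0,"fingers": 0.9},
    {"travel": [-0.03,0,0],"turn": 0,"fingers": 0.9},
    {"travel": [0,0,0],"turn": 0,"fingers": 0.9},
  ],
)

```text
t: 37.08
position: [0.6148, 0.0393, 0.2087]
orientation: [1.121, 1.261, -1.117]
wrist_force: [-0.1, -0.1, -0.9]
opening: 0.0823
```

Request:
carry_out(
  plan=[
    {"travel": [0,-0.015,-0.05],"turn": 0,"fingers": 0.9},
    {"travel": [0,-0.015,-0.05],"turn": 0,"fingers": 0.9},
    {"travel": [0,-0.015,-0.05],"turn": 0,"fingers": 0.9},
    {"travel": [0,-0.015,-0.05],"turn": 0,"fingers": 0.9},
    {"travel": [0,-0.015,-0.05],"turn": 0,"fingers": 0.9},
    {"travel": [0,-0.015,-0.05],"turn": 0,"fingers": 0.9},
    {"travel": [0,-0.015,-0.05],"turn": 0,"fingers": 0.9},
    {"travel": [0,-0.015,-0.05],"turn": 0,"fingers": 0.9},
  ],
)

```text
t: 38.08
position: [0.4448, 0.423, 0.205]
orientation: [1.118, 1.264, -1.121]
wrist_force: [0.3, 0.4, 0.2]
opening: 0.0823
```

Request:
carry_out(
  plan=[
    {"travel": [0,0,-0.04],"turn": 0,"fingers": 0.9},
    {"travel": [0,0,-0.04],"turn": 0,"fingers": 0.9},
    {"travel": [0,0,0],"turn": 0,"fingers": 0.9},
    {"travel": [0,0,0],"turn": 0,"fingers": 0.9},
    {"travel": [0,0,0],"turn": 0,"fingers": 0.9},
  ],
)

```text
t: 38.7
position: [0.4365, 0.5002, 0.2058]
orientation: [1.119, 1.264, -1.121]
wrist_force: [0.4, 0.3, -0.7]
opening: 0.082
```

```bash
python3 go.py
python3 - <<'E'
from meas import *
t=get_image('top'); s=get_image('scene')
tr=R.from_euler('z',9.3,degrees=True).as_matrix()[:2,:2]
for n,b,lo,hi,c,yaw in (('m_end',(.53,.66,-.197,-.13),.032,.06,(591,-225.5),9.3),('m_mid',(.55,.66,-.255,-.2),.032,.06,(591,-225.5),9.3),('p_end',(.55,.66,.245,.32),.066,.09,(611,218.5),4.6),('p_mid',(.55,.66,.19,.245),.066,.09,(611,218.5),4.6),('reel',(.56,.68,0,.09),.047,.062,(614.5,-6),3.5)):
    M=R.from_euler('z',yaw,degrees=True).as_matrix()[:2,:2]
    for nm,im in (('top',t),('scene',s)):
        q,m=pts(im,b,lo,hi); r=rect(q); print(n,nm,*r,'zmed %.4f'%np.median(q[:,2]),'local',(M.T@(r[0]-np.array(c))).round(1))
c=t['frame'][145:325,160:480]; cv2.imwrite('pics/tend.png',cv2.resize(c[:,:,::-1],None,fx=2.5,fy=2.5,interpolation=cv2.INTER_CUBIC))
c=s['frame'][180:340,120:520]; cv2.imwrite('pics/send.png',cv2.resize(c[:,:,::-1],None,fx=2,fy=2,interpolation=cv2.INTER_CUBIC))
E
```

```text
t 38.70 p [0.4365 0.5002 0.2058] jaw 6.9 tilt 0.05 open 0.082 F [ 0.4  0.3 -0.7] q [ 0.82  0.36  1.83 -0.    0.95  0.7 ]
m_end top [ 584.9 -167. ] [34.2 34. ] 69.5 zmed 0.0418 local [ 3.4 58.7]
m_end scene [ 586.1 -167. ] [36.9 34.8] 50.9 zmed 0.0409 local [ 4.6 58.5]
m_mid top [ 593.9 -225. ] [33.1 35.9] 43.6 zmed 0.0414 local [2.9 0. ]
m_mid scene [ 594.3 -225.2] [35.5 34.7] 23.1 zmed 0.0409 local [ 3.3 -0.2]
p_end top [609.3 281.4] [36.9 30.8] 8.5 zmed 0.0788 local [ 3.3 62.8]
p_end scene [610.7 280.9] [39.5 31.3] 9.4 zmed 0.0775 local [ 4.7 62.2]
p_mid top [612.6 220.8] [37.  30.5] 6.7 zmed 0.0789 local [1.8 2.2]
p_mid scene [613.9 220.3] [38.9 31.7] 8.7 zmed 0.0775 local [3.  1.6]
reel top [615.3  39.8] [51.5 53.3] 63.7 zmed 0.0543 local [ 3.6 45.7]
reel scene [615.2  40. ] [51.5 54.9] 80.2 zmed 0.0539 local [ 3.5 45.9]
```

View pics/tend.png

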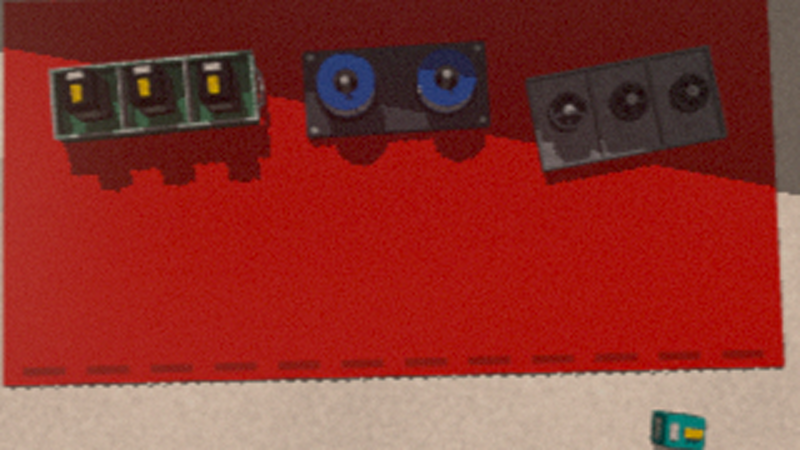

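View pics/send.png

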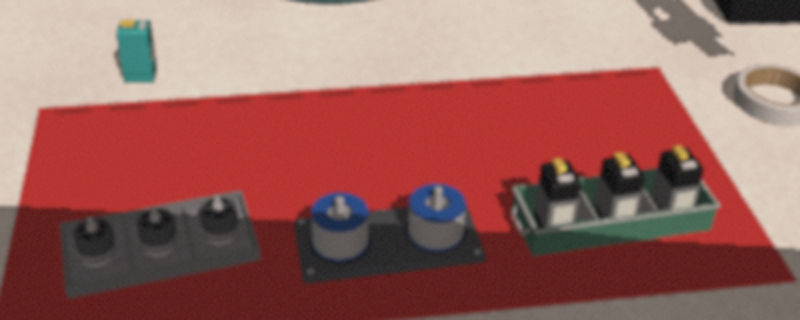

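All five parts are in place: motors at (568,108) and (630,100), packs at (85,92) and (150,88), reel on the spindle at (345,82). Everything is upright and the arm is clear.

```bash
python3 -c "
from h import *
print(job.sign_off())"
```

```text
the job is handed in; nothing more can be done
None
```

The job is handed in at about 39 s. The two motors stand in the free tray pockets, the two packs stand on end in the free bays, and the reel lies flat on its base over the empty spindle. I left the multimeter, the tape and the turquoise look-alike alone.

**Last checks:** both cameras agreed to about 1.5 mm. Offsets from each place's centre:

| Part | Off along x | Off along y | Allowed |
|---|---|---|---|
| Motors | at most 5 mm | at most 1 mm | 28 mm x, 14 mm y |
| Packs | at most 5 mm | at most 2 mm | 20 mm |
| Reel | about 4 mm | about 1 mm | 12 mm |

- **Heights:** the tops read 2–3 mm high for the motors and about 0–1 mm high for the packs and reel. Contact force at each set-down came at the expected height.
- **Upright:** every part looks upright in both final views; I did not measure the tilt separately.
- **Disagreements:** my two early fits of the tray's centre differed by about 7 mm along x. When I gripped the first motor, the hand was about 3.5 mm off in y and the wrist force read 12 N. I shifted the set-down by 3.5 mm to allow for it.
- **Not re-measured:** the multimeter and tape. The arm never came near the multimeter and passed only high over the tape's side; the part of the tape in the final view looked unmoved.

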